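Empty the milling cup and hold it over the balance

ROBOT

A 6-joint arm with a two-finger parallel gripper is mounted at the origin on the work surface. World frame = base frame: x ahead of the robot, y to its left, z up, the work surface at z = 0. Lengths are in m, angles in rad, forces in N, time in s.
With the tool pointing down it reaches from about 0.35 to 0.875 m from the base axis. Payload 15.5 kg.
Tool frame: the origin (TCP) lies at the very end of the fingers, on their centre line; the grasp point (between the pads) lies 19 mm behind it; y points along the fingers, z is the direction in which the jaws open and shut, and the axes are right-handed (so a half turn about y gives the same grasp; the last joint's range is limited). The gripper opens to 85 mm and grips with 20 to 120 N. Pads are 22 mm wide; open, the fingers measure 114 mm over their backs; the gripper's body (76 mm by 85 mm) begins 54 mm behind the grasp point. The pads swing forward as they close: fully open they stand 13 mm farther back than shut.
Start: joints at [-1.315, 0.494, 1.345, -0, 1.302, -0.096], TCP at [0.215, -0.587, 0.231] pointing down, gripper open.
Joint ranges: [-2.91, 2.91], [-0.82, 2.16], [0.22, 2.67], [-1.22, 4.37], [0.12, 2.79], [-3.08, 3.08]. Speed limits (rad/s): [1.89, 1.89, 2.57, 3.01, 3.01, 3.01].

INTERFACE

Orientations are given as a 3x3 rotation matrix whose columns are the frame's x, y, z axes.
In Python, from station import get_obs, grab_frame, get_calibration, finish_job, look_for, mark_of gives the robot as it stands.
- The arm moves only by the tool send_rows, never from a script. Its argument "series" is a list of rows, each a list of 7 numbers: the turn, a rotation vector about the tool's x, y, z as a fraction of full scale, then the shift along the tool's x, y, z as a fraction of full scale, then the finger opening in mm, from 0 to 85.4. A call has 1 to 12 rows; each row is the pose to reach, as a shift and turn from the pose commanded when the call began, along the tool's axes at that moment; what a row does not reach only later rows make up. Full scale, the value 1, is 500 mm for a shift and 45 degrees for a turn. A row lasts 1/8 s, in which the tool goes at most 62.5 mm and 10.7 degrees, less where a joint would pass 70% of its speed; a pose out of reach is approached as far as the arm can. A call with a number of a shift or a turn outside -1 to 1 is refused whole. A call with a gripper value outside its range is refused whole. The fingers move at their own pace and stop on an object; the grip force is fixed at half the most. Time passes only in rows, so rows that repeat a pose let the fingers close. It gives the time, the measured TCP pose, the force and the opening at its end, in the units of the state.
- get_obs(): the state, without advancing time (a new reading comes with each control period).
- grab_frame(name): name is "side" or "top" or "wrist"; returns the picture (400x640x3 uint8, blue, green, red); there is no depth.
- get_calibration(name): a dict with "fx", "fy", "cx", "cy" (pixels), "k1" (the pictures are not rectified: a ray, as slopes to the right and down, at radius r is drawn at 1 + k1 r^2 times it, then the intrinsics apply), "cam_to_world" (4x4, takes a point from camera to world coordinates); the wrist camera has in their place "tool_from_camera" (4x4, takes a point from camera to tool coordinates, whose origin is the TCP and whose axes are the tool frame's). Camera axes: x right, y up, looking along -z (the intrinsics and any distortion apply to the point x, -y, -z); pixel columns grow to the right and rows downward; lengths in m; the calibration is good to about 2 mm. A picture is of the moment at which its call begins: read the wrist's pose just before it. get_calibration takes no time and is no camera call.
- finish_job(): hands the job in, once; it reports no verdict.
Trained networks look in the newest picture that a camera, given by its name, has taken for a name from the list of things; names that differ only in an ending like _2 or _b are one class to them, and where a whole thing is asked for, a point or a joint stands for the part that bears it (a point fixed in the world has none). Each returns a list of dicts, best first, with "confidence" (0 to 1); they miss things now and then, are a little off and sometimes report something else, mostly with a low value. They report only what shows in the picture. A call takes as long as a camera call. They do not tell look-alikes from the thing itself.
- look_for(thing, camera): "pixel" ([column, row] in pixels, amid what is visible of it).
- mark_of(thing, camera): "pixel" ([column, row] in pixels: a listed point, or the origin of a listed thing).
The state is a dict: "time_s": time; "q": joint angles; "joint_vel": joint speeds; "effort": joint torques, N m; "eef_pos": TCP position; "tool_rot": TCP orientation; "ft_force": force on the tool from outside, world axes, zero at the start; "moment": the same for the moment, N m; "opening": opening from 0.0 (shut) to 1.0 (fully open).
Only numpy, scipy, OpenCV 4.12 (cv2) and the standard library are available. Lean on these libraries where they do the work, as an engineer would, in place of code of your own. Each camera call takes 0.05 s, during which the arm holds its last target.

TASK

Empty all four grinding balls out of the steel cup into the aluminium tray. Then carry the cup across the bench to the balance, over its draught shield, and finish while still holding it: upright and still, centred over the weighing pan with its base about 15 mm above the pan, because the balance is still zeroing and nothing may touch it. Leave the jars and other things on the bench undisturbed.

Things in the scene. Friction and masses are not known exactly. Their poses are not given: they have to be found in the camera images.
- cup_center (a point): Centre (half-way up, on the axis) of the plain cylindrical steel cup: 56 mm outside diameter, 90 mm tall, open at the top, wall 3 mm, floor 4 mm thick, 0.13 to 0.25 kg, standing upright in front of the robot, on the near side of the jars. z points along its axis to the mouth. Its base is 45 mm below this point, its rim 45 mm above.
- ball0_center (a point): Centre of one of four equal white ceramic grinding balls, 20 mm diameter, 16 g, polished and slippery, lying in the cup at the start. They all roll or slide out once the cup is tipped some 20 degrees past level.
- ball1_center (a point): Centre of one of four equal white ceramic grinding balls, 20 mm diameter, 16 g, polished and slippery, lying in the cup at the start. They all roll or slide out once the cup is tipped some 20 degrees past level.
- ball2_center (a point): Centre of one of four equal white ceramic grinding balls, 20 mm diameter, 16 g, polished and slippery, lying in the cup at the start. They all roll or slide out once the cup is tipped some 20 degrees past level.
- ball3_center (a point): Centre of one of four equal white ceramic grinding balls, 20 mm diameter, 16 g, polished and slippery, lying in the cup at the start. They all roll or slide out once the cup is tipped some 20 degrees past level.
- tray: Square open aluminium tray fixed on the bench, 190 x 190 mm outside, walls 50 mm high and 4 mm thick. Origin: centre of its underside; x and y along its sides, z up. It stands to the left or right of the cup, the balance on the other side.
- pan (a point): Centre of the top face of the balance's round steel weighing pan (100 mm diameter), about 70 mm above the bench. The pan is enclosed by a square draught shield, open at the top: grey walls 4 mm thick, 162 mm (x) by 172 mm (y) inside, centred on this point, their top 30 mm above the pan. x, y along the shield's sides, z up. The white balance housing with a keypad (56 mm high) reaches 155 mm from this point towards -x, and 95 mm towards either y.
- balance: The balance, fixed on the bench (see pan). Origin on the bench, at the underside, 10 mm from the pan's axis towards -x.
- jar_a: Amber jar with black cap, 48 mm diameter, 85 mm tall, standing in the middle of the bench beyond the cup; origin at the centre of its underside. Loose bystander.
- jar_b: Brown jar with white cap, 52 mm diameter, 100 mm tall, beside it; origin at the centre of its underside. Loose bystander.
- bottle: White bottle, 52 mm diameter, 130 mm tall, behind the two jars; origin at the centre of its underside. Loose bystander.
- tub: White tub with green lid, 90 mm diameter, 70 mm tall, far side of the bench; origin at the centre of its underside. Loose bystander.
- spatula: Broad-bladed scraping spatula, 140 mm long, lying near the robot to its left; x along it. Loose bystander.
- dish: White ceramic dish, 80 mm diameter, 30 mm tall, near the robot to its right; origin at the centre of its underside. Loose bystander.
There are look-alikes about, which are no part of the job. What is shaped like the part that bears cup_center but blue or pink is not meant.

How it is judged:
On the way:
1. all four balls lie in the tray (x of ball0_center in the frame of tray between -0.095 and 0.095 m and y of ball0_center in the frame of tray between -0.095 and 0.095 m and x of ball1_center in the frame of tray between -0.095 and 0.095 m and y of ball1_center in the frame of tray between -0.095 and 0.095 m and x of ball2_center in the frame of tray between -0.095 and 0.095 m and y of ball2_center in the frame of tray between -0.095 and 0.095 m and x of ball3_center in the frame of tray between -0.095 and 0.095 m and y of ball3_center in the frame of tray between -0.095 and 0.095 m and z of each of ball0_center, ball1_center, ball2_center, ball3_center in the frame of tray below 0.045 m), for 0.2 s.
At the end, for the whole second after the job is handed in: All four balls are in the tray; the cup is held by the fingers, still (under 20 mm/s), upright within 8 degrees, its axis within 15 mm of the pan's centre, its base 3 to 30 mm above the pan, touching nothing else (all of step 1 and horizontal distance between cup_center and pan below 0.015 m and z of cup_center in the frame of pan between 0.048 and 0.075 m and angle between cup_center's own z axis and vertical below 0.14 rad and linear speed of cup below 0.02 m/s and contact force between the fingers and cup above 1 N and contact force between cup and balance below 0.05 N); the arm keeps its last pose, push and grip.
It fails at once if anything touches the balance (over 0.5 N) (contact force between anything else and balance above 0.5 N).
It fails at once if a bystander is moved by more than 15 mm or tipped over (distance of any of jar_a, jar_b, bottle, tub, spatula, dish from where it was at the start of the episode above 0.015 m or angle between any of jar_a, jar_b, bottle, tub, dish's own z axis and vertical above 0.3 rad).
It also fails if it takes over 61 s, if anything falls off the work surface, if the arm or the gripper's body presses on something with over 40 N, if the wrist force passes 120 N, or if a joint passes its speed limit or range.

## Working session

There is one attempt and no reset: what is moved stays moved. The work goes in short steps, Python scripts to look and compute and a tool call to move; the robot and the scene stay as the last step left them, time stands still between calls to the robot, and variables do not carry over. Pictures are saved under pics/ and viewed, and the job is handed in when it is done.

Besides the shell and the picture viewer there is one more tool, called after "Request:" as name(argument=value, ...), one argument or row to a line, values as JSON. send_rows: Moves the arm, as the interface text tells. Its arguments: {"type":"object","properties":{"series":{"type":"array","items":{"type":"array","items":{"type":"number"}}}},"required":["series"]}

```bash
mkdir -p pics; ls; python3 - <<'E'
from station import *
import cv2,json
o=get_obs();print({k:(v if not hasattr(v,'round') else v.round(3) if hasattr(v,'tolist') else v) for k,v in o.items()})
for n in ["side","top","wrist"]:
    cv2.imwrite(f"pics/{n}0.png",grab_frame(n)); print(n,get_calibration(n))
print(get_obs()['time_s'])
E
```

```text
pics
{'time_s': 0.0, 'q': array([-1.315,  0.494,  1.346, -0.   ,  1.302, -0.095]), 'joint_vel': array([ 0.001,  0.001, -0.   ,  0.001,  0.001,  0.   ]), 'effort': array([-2.0000e-03, -8.8216e+01, -3.8387e+01, -0.0000e+00,  1.0000e-02,
       -0.0000e+00]), 'eef_pos': array([ 0.215, -0.587,  0.231]), 'tool_rot': array([[-0.939, -0.   ,  0.344],
       [-0.344,  0.001, -0.939],
       [-0.   , -1.   , -0.001]]), 'ft_force': array([-0.312, -0.644,  0.059]), 'moment': array([-0.022,  0.007,  0.006]), 'opening': 1.0011414304054371}
side {'fx': 453.26758547542454, 'fy': 453.26758547542454, 'cx': 331.19486459327146, 'cy': 192.80988926070185, 'k1': -0.12104672647133313, 'cam_to_world': array([[-0.88224913,  0.29980953, -0.36297482,  0.11252434],
       [-0.47074586, -0.55213852,  0.68814344,  0.82677193],
       [ 0.00589958,  0.77798284,  0.62825782,  0.80186236],
       [ 0.        ,  0.        ,  0.        ,  1.        ]])}
top {'fx': 424.9394169405496, 'fy': 424.9394169405496, 'cx': 314.71979851128106, 'cy': 196.53167045920142, 'k1': 0.03969750645457752, 'cam_to_world': array([[ 0.01579537,  0.98622428, -0.16465776,  0.4206148 ],
       [-0.99927176,  0.02129097,  0.03166447,  0.01774569],
       [ 0.03473399,  0.1640377 ,  0.98584237,  0.92149548],
       [ 0.        ,  0.        ,  0.        ,  1.        ]])}
wrist {'fx': 337.57079101851673, 'fy': 337.57079101851673, 'cx': 324.70064332725144, 'cy': 200.16317907297656, 'k1': -0.05495319134404117, 'tool_from_camera': array([[-5.54413259e-04, -9.49799571e-01, -3.12858541e-01,
        -8.00908478e-02],
       [-7.81022639e-04,  3.12858905e-01, -9.49799292e-01,
        -1.43037707e-01],
       [ 9.99999541e-01, -2.82231718e-04, -9.15268093e-04,
        -1.00632161e-03],
       [ 0.00000000e+00,  0.00000000e+00,  0.00000000e+00,
         1.00000000e+00]])}
0.15
```

View pics/side0.png

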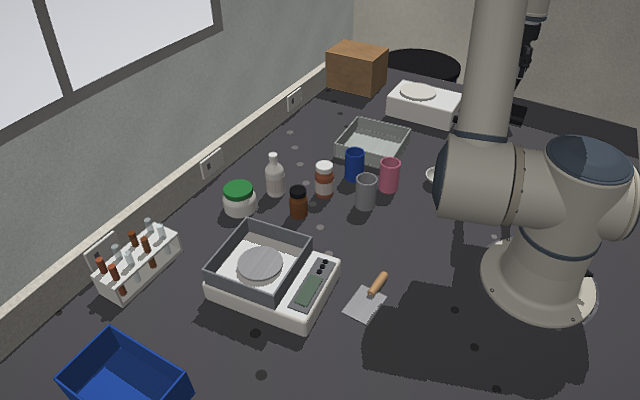

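View pics/top0.png

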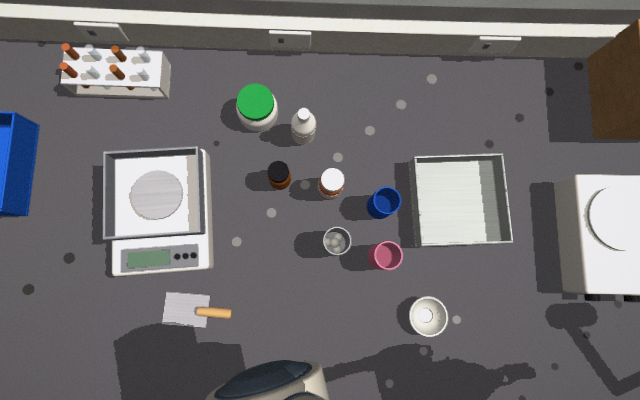

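View pics/wrist0.png

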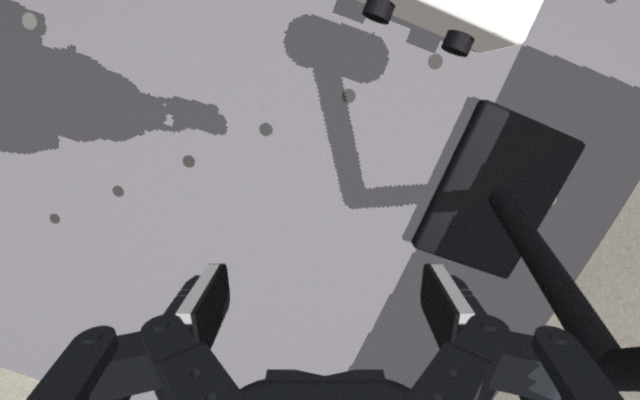

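```bash
cat > h.py <<'E'
import numpy as np, cv2
from station import *
def cam(n,obs=None):
    c=get_calibration(n)
    if n=='wrist':
        T=np.eye(4);T[:3,:3]=obs['tool_rot'];T[:3,3]=obs['eef_pos'];M=T@c['tool_from_camera']
    else: M=c['cam_to_world']
    return c,M
def ray(n,px,obs=None):
    c,M=cam(n,obs)
    K=np.array([[c['fx'],0,c['cx']],[0,c['fy'],c['cy']],[0,0,1]])
    x,y=cv2.undistortPoints(np.array([[px]],float),K,np.array([c['k1'],0,0,0]))[0,0]
    d=M[:3,:3]@np.array([x,-y,-1]);return M[:3,3],d/np.linalg.norm(d)
def proj(n,P,obs=None):
    c,M=cam(n,obs);p=M[:3,:3].T@(np.asarray(P,float)-M[:3,3])
    x,y=p[0]/-p[2],-p[1]/-p[2];s=1+c['k1']*(x*x+y*y)
    return np.array([c['fx']*x*s+c['cx'],c['fy']*y*s+c['cy']])
def atz(n,px,z,obs=None):
    o,d=ray(n,px,obs);return o+d*(z-o[2])/d[2]
def tri(rays):
    A=np.zeros((3,3));b=np.zeros(3)
    for o,d in rays:
        P=np.eye(3)-np.outer(d,d);A+=P;b+=P@o
    X=np.linalg.solve(A,b)
    return X,[np.linalg.norm((np.eye(3)-np.outer(d,d))@(X-o)) for o,d in rays]
E
python3 - <<'E'
from h import *
for t in ["cup_center","tray","pan","balance","jar_a","jar_b","bottle","tub","spatula","dish"]:
    for n in ["side","top"]:
        print(t,n,[(np.round(d['pixel'],1).tolist(),round(d['confidence'],2)) for d in mark_of(t,n)][:4])
E
```

```text
cup_center side [([366.3, 190.7], 0.94), ([388.5, 175.3], 0.86), ([357.8, 163.0], 0.82), ([368.9, 294.9], 0.73)]
cup_center top [([384.9, 256.4], 0.63), ([385.5, 204.3], 0.63)]
tray side [([372.6, 148.8], 0.87)]
tray top [([455.1, 204.3], 0.67)]
pan side [([260.4, 262.9], 0.8)]
pan top [([154.2, 193.4], 0.61)]
balance side [([265.1, 282.5], 0.65)]
balance top [([163.9, 203.8], 0.98)]
jar_a side [([299.2, 212.2], 0.95), ([325.7, 188.4], 0.78)]
jar_a top [([280.1, 178.9], 0.91), ([327.6, 187.4], 0.91), ([257.4, 111.6], 0.65)]
jar_b side [([299.2, 212.2], 0.95), ([325.7, 188.4], 0.78)]
jar_b top [([280.1, 178.9], 0.91), ([327.6, 187.4], 0.91), ([257.4, 111.6], 0.65)]
bottle side [([277.9, 196.9], 0.67)]
bottle top [([304.0, 132.2], 0.68), ([257.7, 114.2], 0.64)]
tub side [([240.9, 211.5], 0.77)]
tub top [([260.0, 112.8], 0.65), ([334.3, 241.8], 0.38)]
spatula side [([366.2, 298.2], 0.57)]
spatula top [([197.8, 310.1], 0.71), ([329.8, 188.6], 0.62)]
dish side [([437.1, 181.4], 0.66)]
dish top [([423.9, 315.9], 0.55)]
```

The top view shows the steel cup with its balls at (337,241), the blue cup at (385,203) and the pink cup at (387,256). The tray is at (461,200), the balance pan at (157,195) and the jars at (279,176) and (331,183). In the side view the cup is at (366,191). Next I triangulate these.

```bash
python3 - <<'E'
from h import *
np.set_printoptions(precision=4,suppress=True)
print("cup rim",atz('top',(337.5,241),.09), )
for nm,t,s in [("cup c (rim px)",(336,241.5),(366.3,190.7)),("pan",(156.5,195),(260,264)),("tray",(459,203),(372.6,148.8)),("balance",(163.9,203.8),(265.1,282.5))]:
    print(nm,tri([ray('top',t),ray('side',s)]))
# cup rim from side: ellipse center
print("rim side", tri([ray('top',(337.5,241)),ray('side',(367,178))]))
for nm,p,z in [("jar_a",(279,172),.085),("jar_b",(332,179),.1),("bottle",(304,114),.13),("tub",(256,102),.07),("dish",(429,316),.03),("blue",(386.5,202),.09),("pink",(387.5,255.5),.09),("tray inner corner",(415,155),.05),("tray2",(504,154),.05),("tray3",(511,241),.05),("tray4",(413,245),.05),("shield1",(104,151),.1),("s2",(200,149),.1),("s3",(204,236),.1),("s4",(104,239),.1)]:
    print(nm,atz('top',p,z))
E
python3 - <<'E'
import cv2
a=cv2.imread('pics/top0.png')
cv2.imwrite('pics/t1.png',cv2.resize(a[130:290,300:520],None,fx=3.6,fy=3.6,interpolation=cv2.INTER_CUBIC))
cv2.imwrite('pics/t2.png',cv2.resize(a[130:290,90:250],None,fx=3.7,fy=3.7,interpolation=cv2.INTER_CUBIC))
a=cv2.imread('pics/side0.png')
cv2.imwrite('pics/s1.png',cv2.resize(a[110:230,310:470],None,fx=4.8,fy=4.8,interpolation=cv2.INTER_CUBIC))
E
```

```text
cup rim [ 0.4724 -0.0549  0.09  ]
cup c (rim px) (array([ 0.4732, -0.0562,  0.0436]), [np.float64(0.001130686092535967), np.float64(0.001130686092535907)])
pan (array([0.5602, 0.309 , 0.0622]), [np.float64(0.00019344196267090348), np.float64(0.0001934419626708896)])
tray (array([ 0.5714, -0.3362, -0.0154]), [np.float64(0.0022273398085897716), np.float64(0.002227339808589662)])
balance (array([0.5508, 0.311 , 0.0072]), [np.float64(0.0002676082096468413), np.float64(0.00026760820964669444)])
rim side (array([ 0.4723, -0.0552,  0.0872]), [np.float64(0.0002725970205058932), np.float64(0.00027259702050571563)])
jar_a [0.6087 0.0635 0.085 ]
jar_b [ 0.5937 -0.0423  0.1   ]
bottle [0.7153 0.0158 0.13  ]
tub [0.7608 0.1166 0.07  ]
dish [ 0.3275 -0.248   0.03  ]
blue [ 0.5515 -0.152   0.09  ]
pink [ 0.4461 -0.1526  0.09  ]
tray inner corner [ 0.6603 -0.2222  0.05  ]
tray2 [ 0.6668 -0.4125  0.05  ]
tray3 [ 0.4821 -0.4162  0.05  ]
tray4 [ 0.4697 -0.2137  0.05  ]
shield1 [0.6386 0.4022 0.1   ]
s2 [0.648  0.2192 0.1   ]
s3 [0.4769 0.2015 0.1   ]
s4 [0.4684 0.386  0.1   ]
```

View pics/t1.png

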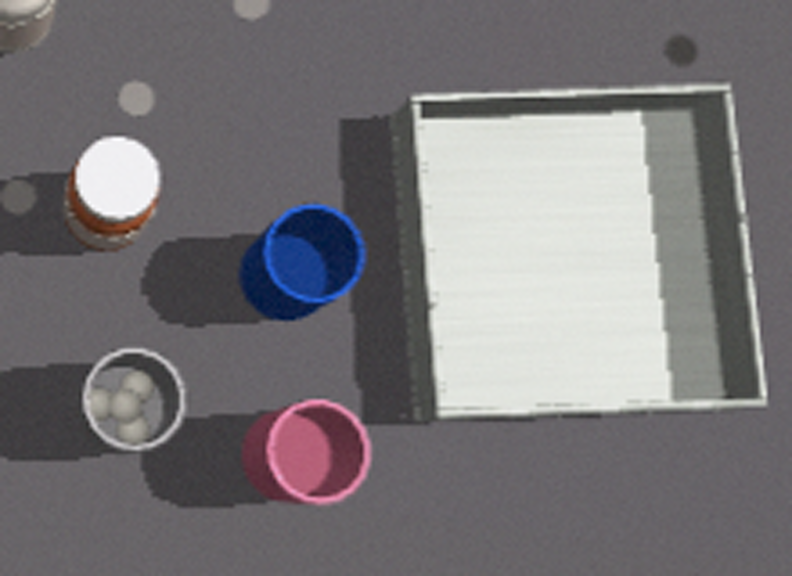

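View pics/t2.png

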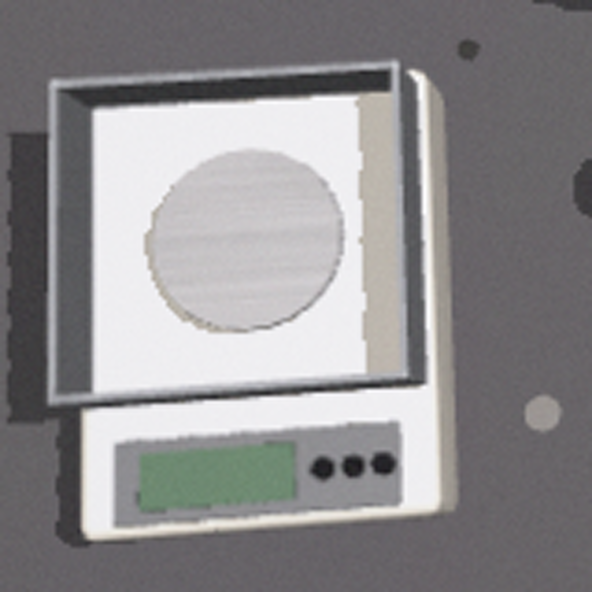

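View pics/s1.png

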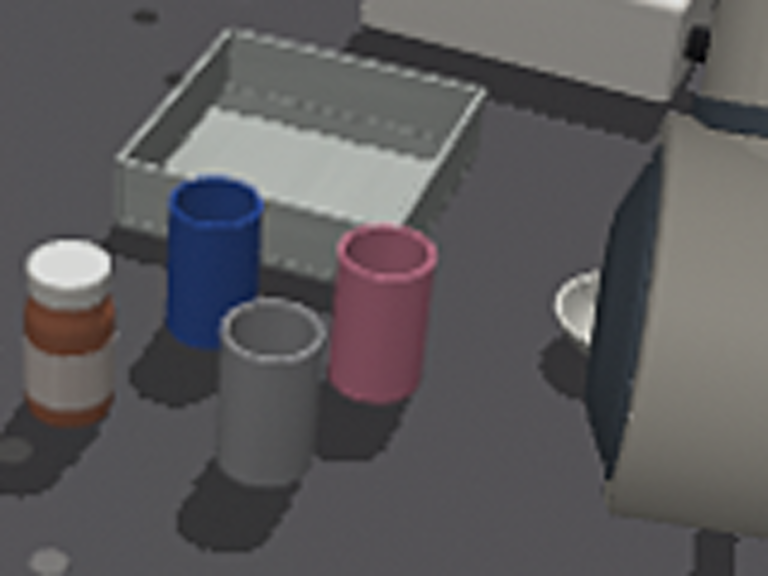

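Request:
send_rows(
  series=[
    [0,0.15,0,-0.06,-0.05,-0.04,85],
    [0,0.3,0,-0.14,-0.1,-0.09,85],
    [0,0.5,0,-0.24,-0.16,-0.14,85],
    [0,0.7,0,-0.34,-0.2,-0.2,85],
    [0,0.9,0,-0.44,-0.2,-0.26,85],
    [0,1,0,-0.54,-0.2,-0.32,85],
    [0,1,0,-0.64,-0.2,-0.38,85],
    [0,1,0,-0.64,-0.2,-0.38,85],
  ],
)

```text
time_s: 2.15
eef_pos: [0.4519, -0.2956, 0.3314]
tool_rot: [[-0.909, 0.001, -0.417], [0.417, 0.0, -0.909], [-0.0, -1.0, -0.001]]
ft_force: [-0.4, -1.4, 0.4]
opening: 0.997
```

```bash
cat > rec.py <<'E'
from h import *
import json
np.set_printoptions(precision=4,suppress=True)
o=get_obs()
print(o['time_s'],o['q'],o['eef_pos'],o['opening'],o['ft_force']);print(o['tool_rot'])
with open('log.jsonl','a') as f: f.write(json.dumps(dict(q=list(o['q']),p=list(o['eef_pos']),R=np.array(o['tool_rot']).tolist()))+'\n')
E
python3 rec.py
python3 - <<'E'
from h import *
from scipy.optimize import least_squares
np.set_printoptions(precision=4,suppress=True)
def sqfit(obs,hx,hy,z):
    cs=[(-hx,-hy),(-hx,hy),(hx,hy),(hx,-hy)]
    def f(v):
        x,y,t,zz=v;R=np.array([[np.cos(t),-np.sin(t)],[np.sin(t),np.cos(t)]])
        r=[]
        for n,ci,px in obs:
            P=R@np.array(cs[ci])+[x,y]; r+=list(proj(n,[P[0],P[1],zz])-px)
        return np.array(r+[(zz-z)/0.003])
    s=least_squares(f,[.57,.31 if obs[0][2][0]<250 else -.31,0,z]); return s.x,np.abs(s.fun).max(),s.fun
top=[(414.4,156.9),(502.8,153.9),(513,241.7),(421,245.3)]
# corners order: near-right(-,-)=BR, near-left(-,+)=BL, far-left(+,+)=TL, far-right=TR
ob=[('top',0,top[2]),('top',1,top[3]),('top',2,top[0]),('top',3,top[1])]
s=lambda u,v:(310+u/4.8,110+v/4.8)
ob2=ob+[('side',2,s(120,157)),('side',3,s(230,33)),('side',0,s(486,91))]
print('tray',sqfit(ob,.095,.095,.05),sqfit(ob2,.095,.095,.05))
sh=[(103.5,152.2),(198.1,147.3),(200.3,232.2),(103.5,239.2)]
ob=[('top',0,sh[2]),('top',1,sh[3]),('top',2,sh[0]),('top',3,sh[1])]
ob2=ob+[('side',3,(249.5,220)),('side',0,(312,236)),('side',2,(204.5,266))]
print('sh',sqfit(ob,.085,.090,.1),sqfit(ob2,.085,.09,.1))
E
```

```text
2.15 [-0.6902  0.2867  1.4021  0.0007  1.4526  1.3106] [ 0.4519 -0.2956  0.3314] 0.997271229406578 [-0.3758 -1.4154  0.3995]
[[-0.9089  0.0006 -0.417 ]
 [ 0.417   0.0004 -0.9089]
 [-0.0004 -1.     -0.0006]]
tray (array([ 0.5686, -0.3208,  0.0549,  0.0488]), np.float64(0.8887646596933223), array([ 0.0412,  0.8888,  0.31  ,  0.4569, -0.2568, -0.8209, -0.1048,
       -0.6226, -0.4164])) (array([ 0.5683, -0.322 ,  0.0538,  0.0455]), np.float64(1.5126921241657918), array([-0.1929,  1.187 ,  0.4014,  0.6403, -0.045 , -0.3274, -0.1981,
       -0.0238, -1.2314,  0.0806, -0.6712, -1.412 , -0.1171, -0.8351,
       -1.5127]))
sh (array([0.5601, 0.3057, 0.0886, 0.0991]), np.float64(0.5788172889822931), array([ 0.2634,  0.379 , -0.3633,  0.3252,  0.2372, -0.184 , -0.1186,
       -0.5788, -0.2875])) (array([0.5594, 0.3057, 0.0828, 0.0971]), np.float64(4.348846338789713), array([ 0.2363,  1.1392, -0.1714,  0.526 ,  0.9515,  0.1855,  0.3718,
        0.3082, -2.0075, -4.3488,  1.3968,  0.3504, -2.2704,  2.6283,
       -0.9577]))
```

Request:
send_rows(
  series=[
    [0,0.15,0,0.04,0,-0.08,85],
    [0,0.3,0,0.08,0,-0.18,85],
    [0,0.45,0,0.13,0,-0.28,85],
    [0,0.6,0,0.18,0,-0.39,85],
    [0,0.75,0,0.23,0,-0.5,85],
    [0,0.9,0,0.28,0,-0.61,85],
    [0,1,0,0.33,0,-0.72,85],
    [0,1,0,0.37,0,-0.81,85],
    [0,1,0,0.37,0,-0.81,85],
  ],
)

```text
time_s: 3.28
eef_pos: [0.4526, 0.1488, 0.3312]
tool_rot: [[-0.347, 0.0, -0.938], [0.938, 0.0, -0.347], [0.0, -1.0, -0.0]]
ft_force: [-0.0, -0.0, 0.1]
opening: 0.992
```

```bash
python3 rec.py
```

```text
3.275 [0.192  0.1877 1.5397 0.0003 1.4141 2.9793] [0.4526 0.1488 0.3312] 0.9916425072102857 [-0.0333 -0.0444  0.0881]
[[-0.3469  0.     -0.9379]
 [ 0.9379  0.0003 -0.3469]
 [ 0.0003 -1.     -0.0001]]
```

```bash
cat > fit.py <<'E'
import numpy as np,json
from scipy.spatial.transform import Rotation as Ro
np.set_printoptions(precision=4,suppress=True)
L=[json.loads(l) for l in open('log.jsonl')]
L.append(dict(q=[-1.315,0.494,1.345,0,1.302,-0.096],p=[.215,-.587,.231],R=[[-0.939,0,0.344],[-0.344,0.001,-0.939],[0,-1,-0.001]]))
C=np.array([[0,0,-1],[-1,0,0],[0,1,0]],float) # tool from e: x=-ey,y=ez,z=-ex columns
def rot(q,s4=1):
    return (Ro.from_euler('z',q[0])*Ro.from_euler('y',q[1]+q[2])*Ro.from_euler('z',s4*q[3])*Ro.from_euler('y',q[4])*Ro.from_euler('z',q[5])).as_matrix()@C
A=[];b=[]
for d in L:
    q=d['q'];R=np.array(d['R']);print(np.abs(rot(q)-R).max(),np.abs(rot(q,-1)-R).max())
    # p in q1 frame
    p=Ro.from_euler('z',-q[0]).as_matrix()@np.array(d['p']); y=Ro.from_euler('z',-q[0]).as_matrix()@R[:,1]
    t=q[1]+q[2]
    # unknown a1,lat,h,L2,L3,e,d6
    A.append([1,0,0,np.sin(q[1]),np.sin(t),np.cos(t),y[0]]);b.append(p[0])
    A.append([0,1,0,0,0,0,y[1]]);b.append(p[1])
    A.append([0,0,1,np.cos(q[1]),np.cos(t),-np.sin(t),y[2]]);b.append(p[2])
s=np.linalg.lstsq(np.array(A),np.array(b),rcond=None);print(s[0],s[2],s[3]);print(np.array(A)@s[0]-b)
E
python3 fit.py
```

```text
5.551115123125783e-16 0.0013027940607958886
3.3306690738754696e-16 0.0006299955512024277
0.0015899247042407963 0.0015899247042407963
[-0.001   0.0594  0.5736  0.5977  0.3847  0.1148  0.6561] 7 [3.4367 2.4796 1.7321 0.1782 0.0793 0.051  0.0002]
[ 0.      0.      0.     -0.     -0.0001 -0.      0.      0.0001  0.    ]
```

```bash
cat > ik.py <<'E'
from fit import rot
import numpy as np,sys
from scipy.optimize import least_squares
from scipy.spatial.transform import Rotation as Ro
lo=np.array([-2.91,-.82,.22,-1.22,.12,-3.08]);hi=np.array([2.91,2.16,2.67,4.37,2.79,3.08])
D6=.30
try: PRM=np.load('prm.npy')
except Exception: PRM=np.array([-0.001,.0594,-.0825+D6,.5977,.3847,.1148,D6])
def fk(q):
    a1,lat,h,L2,L3,e,d6=PRM;R=rot(q);t=q[1]+q[2]
    w=np.array([a1+L2*np.sin(q[1])+L3*np.sin(t)+e*np.cos(t),lat,h+L2*np.cos(q[1])+L3*np.cos(t)-e*np.sin(t)])
    return Ro.from_euler('z',q[0]).as_matrix()@w+R[:,1]*d6,R
def ik(p,R,q0,n=30):
    best=None;rng=np.random.default_rng(0)
    for i in range(n):
        s=np.clip(q0 if i==0 else lo+rng.random(6)*(hi-lo),lo+.01,hi-.01)
        f=lambda q:np.r_[(fk(q)[0]-p)*3,(fk(q)[1]-R).ravel()]
        r=least_squares(f,s,bounds=(lo,hi))
        if r.cost<1e-7: yield r.x
        if i==0 and r.cost<1e-7 and n==1: return
def Rtool(h,p,roll=0):
    "heading h, pitch down p (deg), camera up at roll 0"
    h,p=np.radians([h,p])
    y=np.array([np.cos(h)*np.cos(p),np.sin(h)*np.cos(p),-np.sin(p)])
    zt=np.array([np.sin(h),-np.cos(h),0]) # right-hand side horizontally
    x=np.cross(y,zt)
    if x[2]>0: zt=-zt;x=-x
    return np.c_[x,y,zt]@Ro.from_euler('y',roll,degrees=True).as_matrix()
def sols(p,R,n=25):
    S=[]
    for q in ik(p,R,np.zeros(6),n):
        if not any(np.abs(q-s).max()<.02 for s in S):S.append(q)
    return S
if __name__=='__main__':
    cup=np.array([.472,-.055,.065])
    for h in (-100,-90,-75,-60,-40,-20,0):
        for pt in (20,35):
            for fl in (0,180):
                R=Rtool(h,pt,fl);p=cup+R[:,1]*.019
                for q in sols(p,R,12):print(h,pt,fl,q)
E
python3 ik.py | tail -n +6
```

```text
-100 20 0 [ 0.2702  0.9656  1.7278 -1.0273  1.4373 -1.9766]
-100 20 180 [ 0.2702  0.9656  1.7278 -1.0273  1.4373  1.165 ]
-100 35 0 [ 0.2133  0.8393  1.7787 -0.9389  1.2219 -2.0857]
-100 35 180 [ 0.2133  0.8393  1.7787 -0.9389  1.2219  1.0559]
-90 20 0 [ 0.3016  0.957   1.8318 -1.1701  1.3444 -1.9162]
-90 20 180 [ 0.3016  0.957   1.8318 -1.1701  1.3444  1.2254]
-90 35 0 [ 0.2371  0.8255  1.8718 -1.0851  1.1206 -2.0534]
-90 35 180 [ 0.2371  0.8255  1.8718 -1.0851  1.1206  1.0882]
-40 20 0 [ 0.1981  1.128   2.4023  3.9704  1.4765 -1.269 ]
-40 20 180 [0.1981 1.128  2.4023 3.9704 1.4765 1.8726]
-40 35 0 [ 0.1118  0.8867  2.3694  3.8996  1.0411 -1.4747]
-40 35 180 [0.1118 0.8867 2.3694 3.8996 1.0411 1.6669]
-20 20 0 [-0.1087  1.4014  2.6188  3.4001  2.0764 -1.3598]
-20 20 180 [-0.1087  1.4014  2.6188  3.4001  2.0764  1.7818]
-20 35 0 [-0.1409  1.0075  2.5308  3.316   1.3497 -1.4889]
-20 35 180 [-0.1409  1.0075  2.5308  3.316   1.3497  1.6527]
0 20 0 [-0.5382  1.4925  2.67    2.5475  2.105  -2.1035]
0 20 180 [-0.5382  1.4925  2.67    2.5475  2.105   1.0381]
0 35 0 [-0.4655  1.0407  2.5617  2.7579  1.3815 -1.7755]
0 35 180 [-0.4655  1.0407  2.5617  2.7579  1.3815  1.3661]
```

```bash
cat > plan.py <<'E'
import ik
from ik import *
from station import get_obs
def rows(qs, o=None, R0=None,p0=None):
    "print rows (fractions) for list of joint waypoints, relative to current"
    o=o or get_obs()
    R0=np.array(o['tool_rot']);p0=np.array(o['eef_pos'])
    for q in qs:
        p,R=fk(q)
        rel(p,R,p0,R0)
def rel(p,R,p0=None,R0=None):
    o=get_obs() if p0 is None else None
    if o: p0=np.array(o['eef_pos']);R0=np.array(o['tool_rot'])
    rv=Ro.from_matrix(R0.T@R).as_rotvec()/np.radians(45);s=R0.T@(p-p0)/.5
    print(np.r_[rv,s].round(3).tolist())
E
python3 - <<'E' | grep -v e-1
from plan import *
o=get_obs();q0=np.array(o['q'])
print('fk err',fk(q0)[0]-o['eef_pos'])
R=Rtool(-90,35,0);S=[q for q in sols(np.array([.45,.10,.32]),R)]
print(S)
qT=S[0]
N=12
ws=[q0+(qT-q0)*k/N for k in range(N+1)]
import numpy as np
p0,R0=fk(q0)
for k in range(1,N+1):
    print(k,fk(ws[k])[0]); rel(*fk(ws[k]),*fk(ws[(k-1)//2*2]))
E
```

```text
0.0015899247042407963 0.0015899247042407963
[-0.001   0.0594  0.5736  0.5977  0.3847  0.1148  0.6561] 7 [3.4367 2.4796 1.7321 0.1782 0.0793 0.051  0.0002]
[ 0.      0.      0.     -0.     -0.0001 -0.      0.      0.0001  0.    ]
fk err [-0.     -0.0002  0.0001]
[array([ 0.5503,  0.4534,  1.5408, -0.7849,  1.7263, -2.4761])]
1 [0.447  0.1419 0.3217]
[0.088, -0.629, 0.055, -0.009, 0.019, 0.015]
2 [0.4424 0.135  0.3138]
[0.202, -1.256, 0.072, -0.018, 0.035, 0.029]
3 [0.4387 0.1281 0.3076]
[0.1, -0.628, -0.03, 0.004, 0.015, 0.013]
4 [0.436  0.1214 0.3031]
[0.188, -1.253, -0.103, 0.006, 0.026, 0.026]
5 [0.4344 0.1152 0.3003]
[0.044, -0.626, -0.095, 0.009, 0.009, 0.006]
6 [0.4339 0.1095 0.2991]
[0.048, -1.248, -0.211, 0.016, 0.015, 0.012]
7 [0.4344 0.1047 0.2993]
[-0.042, -0.622, -0.097, 0.009, 0.004, -0.0]
8 [0.4359 0.101  0.301 ]
[-0.127, -1.24, -0.178, 0.018, 0.004, 0.001]
9 [0.4383 0.0984 0.3041]
[-0.102, -0.618, -0.033, 0.007, -0.002, -0.005]
10 [0.4415 0.0973 0.3083]
[-0.22, -1.23, -0.023, 0.015, -0.008, -0.01]
11 [0.4455 0.0978 0.3137]
[-0.093, -0.612, 0.055, 0.002, -0.009, -0.01]
12 [0.45 0.1  0.32]
[-0.165, -1.219, 0.152, 0.006, -0.021, -0.02]
```

Request:
send_rows(
  series=[
    [0,-0.23,0,0,0,0,85],
    [0,-0.46,0,0,0,0,85],
    [0,-0.69,0,0,0,0,85],
    [0,-0.92,0,0,0,0,85],
    [0,-1,0,0,0,0,85],
  ],
)

```text
time_s: 3.9
eef_pos: [0.453, 0.1453, 0.3313]
tool_rot: [[-0.908, 0.0, -0.419], [0.419, -0.0, -0.908], [-0.0, -1.0, 0.0]]
ft_force: [0.9, 0.1, -0.8]
opening: 0.994
```

Request:
send_rows(
  series=[
    [0,-0.23,0,0,0,0,85],
    [0,-0.46,0,0,0,0,85],
    [0,-0.69,0,0,0,0,85],
    [0,-0.92,0,0,0,0,85],
    [0,-1,0,0,0,0,85],
  ],
)

```text
time_s: 4.53
eef_pos: [0.453, 0.1452, 0.3313]
tool_rot: [[-0.938, 0.0, 0.346], [-0.346, -0.0, -0.938], [0.0, -1.0, 0.0]]
ft_force: [-0.6, -0.2, 0.5]
opening: 0.996
```

Request:
send_rows(
  series=[
    [0,-0.23,0,0,0,0,85],
    [0,-0.46,0,0,0,0,85],
    [0,-0.69,0,0,0,0,85],
    [0,-0.92,0,0,0,0,85],
    [0,-1,0,0,0,0,85],
  ],
)

```text
time_s: 5.15
eef_pos: [0.453, 0.1452, 0.3313]
tool_rot: [[-0.419, 0.0, 0.908], [-0.908, -0.0, -0.419], [0.0, -1.0, 0.0]]
ft_force: [-0.1, 0.2, 0.5]
opening: 0.991
```

Request:
send_rows(
  series=[
    [0,-0.23,0,0,0,0,85],
    [0,-0.46,0,0,0,0,85],
    [0,-0.69,0,0,0,0,85],
    [0,-0.92,0,0,0,0,85],
    [0,-1,0,0,0,0,85],
  ],
)

```text
time_s: 5.78
eef_pos: [0.453, 0.1452, 0.3313]
tool_rot: [[0.346, 0.0, 0.938], [-0.938, -0.0, 0.346], [0.0, -1.0, -0.0]]
ft_force: [0.2, -0.3, 0.6]
opening: 0.995
```

Request:
send_rows(
  series=[
    [0,-0.23,0,0,0,0,85],
    [0,-0.46,0,0,0,0,85],
    [0,-0.69,0,0,0,0,85],
    [0,-0.92,0,0,0,0,85],
    [0,-1,0,0,0,0,85],
  ],
)

```text
time_s: 6.4
eef_pos: [0.453, 0.1452, 0.3313]
tool_rot: [[0.908, 0.0, 0.419], [-0.419, -0.0, 0.908], [0.0, -1.0, -0.0]]
ft_force: [0.4, -0.7, -0.2]
opening: 0.999
```

Request:
send_rows(
  series=[
    [0,-0.23,0,0,0,0,85],
    [0,-0.46,0,0,0,0,85],
    [0,-0.69,0,0,0,0,85],
    [0,-0.92,0,0,0,0,85],
    [0,-1,0,0,0,0,85],
  ],
)

```text
time_s: 7.02
eef_pos: [0.453, 0.1452, 0.3313]
tool_rot: [[0.938, 0.0, -0.346], [0.346, -0.0, 0.938], [-0.0, -1.0, -0.0]]
ft_force: [0.1, 0.4, -0.7]
opening: 0.993
```

Request:
send_rows(
  series=[
    [0,-0.23,0,0,0,0,85],
    [0,-0.46,0,0,0,0,85],
    [0,-0.69,0,0,0,0,85],
    [0,-0.92,0,0,0,0,85],
    [0,-1,0,0,0,0,85],
  ],
)

```text
time_s: 7.65
eef_pos: [0.453, 0.1452, 0.3313]
tool_rot: [[0.419, 0.0, -0.908], [0.908, -0.0, 0.419], [-0.0, -1.0, -0.0]]
ft_force: [0.1, 0.4, -0.6]
opening: 0.996
```

```bash
python3 rec.py; python3 - <<'E' | tail -n +6
from plan import *
R=Rtool(-88,35,0); print(R); rel(np.array([.45,.12,.33]),R)
E
```

```text
7.65 [ 0.1849  0.1865  1.541  -0.0004  1.4141 -2.5247] [0.453  0.1452 0.3313] 0.9959418227429989 [ 0.1057  0.4197 -0.6417]
[[ 0.4186  0.     -0.9082]
 [ 0.9082 -0.0004  0.4186]
 [-0.0003 -1.     -0.0002]]
[ 0.     -0.0001  0.     -0.     -0.0001 -0.     -0.     -0.     -0.
  0.      0.0002  0.    ]
[[-0.02    0.0286 -0.9994]
 [ 0.5732 -0.8187 -0.0349]
 [-0.8192 -0.5736  0.    ]]
[-0.285, -0.548, 1.199, -0.048, 0.003, -0.016]
```

Request:
send_rows(
  series=[
    [-0.05,-0.09,0.2,-0.01,0,0,85],
    [-0.1,-0.18,0.4,-0.02,0,-0.01,85],
    [-0.15,-0.28,0.6,-0.03,0,-0.01,85],
    [-0.19,-0.36,0.78,-0.04,0,-0.02,85],
    [-0.22,-0.42,0.92,-0.05,0,-0.02,85],
    [-0.22,-0.42,0.92,-0.05,0,-0.02,85],
  ],
)

```text
time_s: 8.4
eef_pos: [0.4511, 0.1194, 0.3303]
tool_rot: [[0.08, -0.02, -0.997], [0.735, -0.674, 0.072], [-0.674, -0.738, -0.039]]
ft_force: [-1.3, 0.2, 1.0]
opening: 0.999
```

```bash
python3 rec.py; python3 fit.py
```

```text
8.4 [ 0.5424  0.4103  1.4602 -0.6091  1.7024 -2.4578] [0.4511 0.1194 0.3303] 0.9987834509721664 [-1.2575  0.2198  0.9945]
[[ 0.0795 -0.0202 -0.9966]
 [ 0.7348 -0.6744  0.0723]
 [-0.6736 -0.7381 -0.0388]]
5.551115123125783e-16 0.0013027940607958886
3.3306690738754696e-16 0.0006299955512024277
4.504860026677271e-16 0.0007724591388745901
5.551115123125783e-16 0.9716105483037725
0.0015899247042407963 0.0015899247042407963
[-0.0004  0.0596  0.2562  0.5977  0.3847  0.1183  0.3354] 7 [4.4147 3.1812 2.2462 0.5394 0.193  0.1107 0.0698]
[ 0.0001 -0.     -0.     -0.     -0.      0.     -0.     -0.      0.
  0.0001 -0.0001 -0.0001 -0.0001  0.0002  0.0001]
```

```bash
python3 - <<'E' | tail -n +8
from fit import s
import numpy as np
np.save('prm.npy',s[0])
from ik import *
cup=np.array([.4725,-.0555,0])
def show(tag,c,R,n=14):
    p=c+R[:,1]*.019
    for q in sols(p,R,n): 
        if q[3]<1.2: print(tag,q)
for h in (-100,-90,-80,-70):
    for pt in (30,35,40):
        show(('grasp',h,pt),cup+[0,0,.064],Rtool(h,pt))
for h in (-110,-90,-70):
    for pt in (0,10):
        show(('pour',h,pt),np.array([.57,-.32,.2]),Rtool(h,pt,140))
        show(('pour0',h,pt),np.array([.57,-.32,.2]),Rtool(h,pt,0))
for h in (-90,-70,-50,-30):
    for pt in (30,35,40):
        show(('fin',h,pt),np.array([.56,.307,.07+.015+.064]),Rtool(h,pt))
E
```

```text
0.0001 -0.0001 -0.0001 -0.0001  0.0002  0.0001]
('grasp', -100, 30) [ 0.2848  0.9247  1.712  -0.9308  1.3162 -2.0354]
('grasp', -100, 35) [ 0.2607  0.8793  1.7345 -0.9018  1.2434 -2.0741]
('grasp', -100, 40) [ 0.2327  0.8355  1.7563 -0.8691  1.1707 -2.1187]
('grasp', -90, 30) [ 0.3184  0.912   1.8193 -1.072   1.2129 -1.9872]
('grasp', -90, 35) [ 0.2909  0.865   1.8372 -1.0438  1.1383 -2.0363]
('grasp', -90, 40) [ 0.2591  0.8199  1.8534 -1.0098  1.0644 -2.0931]
('grasp', -80, 40) [ 0.2747  0.8095  1.9549 -1.1868  0.965  -2.0329]
('fin', -90, 30) [ 0.7299  1.0071  0.9953 -0.7479  1.8916 -2.365 ]
('fin', -90, 35) [ 0.716   0.9666  1.0257 -0.6936  1.8297 -2.3634]
('fin', -90, 40) [ 0.6998  0.9265  1.0577 -0.6401  1.7656 -2.3661]
('fin', -70, 30) [ 0.7989  0.9193  1.2382 -0.8953  1.6076 -2.4195]
('fin', -70, 35) [ 0.7804  0.8814  1.2545 -0.8394  1.5528 -2.4454]
('fin', -70, 40) [ 0.7591  0.8449  1.2711 -0.7816  1.4985 -2.4755]
('fin', -50, 30) [ 0.8393  0.8351  1.4927 -1.0901  1.3132 -2.4102]
('fin', -50, 35) [ 0.8163  0.7978  1.4954 -1.0249  1.259  -2.4698]
('fin', -50, 40) [ 0.7901  0.7631  1.4965 -0.9539  1.2087 -2.5359]
('fin', -30, 40) [ 0.7775  0.69    1.7175 -1.2094  0.9097 -2.5288]
```

```bash
cat > pour.py <<'E'
from ik import *
P=35
qg=np.array([ .2909,.865,1.8372,-1.0438,1.1383,-2.0363])
cg_t=Rtool(-90,P).T@np.array([0,0,1.])   # cup axis in tool
print('cup axis in tool',cg_t)
tray=np.array([.568,-.321])
res=[]
rng=np.random.default_rng(1)
def target(qq,h,p,roll,xy,z): pass
for h in range(-180,60,15):
  for pt in range(-30,70,10):
    for roll in range(-180,180,15):
      R=Rtool(h,pt,roll);c=R@cg_t
      tilt=np.degrees(np.arccos(c[2]))
      if not 112<tilt<128: continue
      # cup centre from grasp point: grasp at 64mm above base => center 19 below along axis
      for z in (.19,):
        # mouth point (cup centre + .045c) at tray centre minus small lead
        hd=c[:2]/np.linalg.norm(c[:2])
        mouth=np.r_[tray-hd*.03,z-.02]
        g=mouth-c*.026   # grasp pt 26mm below rim
        # body: 54..200 behind, low point
        low=min((g-R[:,1]*.054)[2],(g-R[:,1]*.2)[2])-.055
        if low<.11: continue
        p=g+R[:,1]*.019
        f=lambda q:np.r_[(fk(q)[0]-p)*3,(fk(q)[1]-R).ravel()]
        s0=qg.copy();s0[0]-=.6
        r=least_squares(f,np.clip(s0,lo+.05,hi-.05),bounds=(lo+.03,hi-.03),max_nfev=40)
        if r.cost<1e-7:
            res.append((np.abs((r.x-qg)/[1,1,1,1,1,1]).max(),h,pt,roll,tilt,low,r.x,c))
res.sort(key=lambda t:t[0])
for r in res[:25]: print(*[np.round(x,2) for x in r])
print(len(res))
E
python3 pour.py | tail -n +9
```

```text
cup axis in tool [-0.8192 -0.5736  0.    ]
1.52 -165 0 120 114.18 0.13 [-0.39  1.29  0.62 -1.16  2.42 -0.52] [ 0.37  0.83 -0.41]
1.52 -180 0 120 114.18 0.13 [-0.47  1.34  0.49 -1.1   2.61 -0.52] [ 0.57  0.71 -0.41]
1.79 -165 0 135 125.4 0.13 [-0.39  1.28  0.64 -1.15  2.41 -0.24] [ 0.4   0.71 -0.58]
1.8 -180 0 135 125.4 0.13 [-0.46  1.33  0.52 -1.08  2.61 -0.23] [ 0.57  0.58 -0.58]
1.89 -150 10 135 118.09 0.14 [-0.33  1.15  0.85 -1.05  2.12 -0.15] [ 0.29  0.83 -0.47]
1.91 -165 10 135 118.09 0.14 [-0.39  1.2   0.69 -0.97  2.33 -0.13] [ 0.49  0.73 -0.47]
1.91 -135 10 135 118.09 0.14 [-0.27  1.08  1.03 -1.13  1.91 -0.13] [ 0.06  0.88 -0.47]
1.98 -180 10 135 118.09 0.14 [-0.47  1.25  0.57 -0.86  2.51 -0.05] [ 0.67  0.58 -0.47]
2.17 -150 10 150 126.8 0.14 [-0.32  1.13  0.88 -1.04  2.11  0.13] [ 0.39  0.7  -0.6 ]
2.18 -135 20 150 118.06 0.15 [-0.29  0.99  1.09 -1.01  1.8   0.15] [ 0.26  0.84 -0.47]
2.19 -135 10 150 126.8 0.14 [-0.27  1.07  1.06 -1.13  1.9   0.15] [ 0.2   0.78 -0.6 ]
2.19 -165 10 150 126.8 0.14 [-0.39  1.19  0.73 -0.95  2.32  0.16] [ 0.56  0.57 -0.6 ]
2.19 -120 20 150 118.06
[... 404 characters left out ...]
0.47]
2.4 -105 30 165 113.48 0.15 [-0.26  0.79  1.48 -1.15  1.24  0.36] [ 0.03  0.92 -0.4 ]
2.4 -120 30 165 113.48 0.15 [-0.28  0.85  1.32 -1.01  1.46  0.37] [ 0.26  0.88 -0.4 ]
2.42 45 0 -120 114.18 0.13 [-1.03  1.05  1.39  1.38  1.73 -2.98] [-0.91  0.1  -0.41]
2.44 -135 30 165 113.48 0.15 [-0.31  0.9   1.16 -0.89  1.68  0.4 ] [ 0.48  0.78 -0.4 ]
2.46 -135 20 165 123.19 0.15 [-0.28  0.98  1.13 -1.    1.79  0.43] [ 0.42  0.72 -0.55]
2.47 -120 20 165 123.19 0.15 [-0.24  0.92  1.3  -1.13  1.57  0.44] [ 0.22  0.81 -0.55]
2.49 -150 20 165 123.19 0.15 [-0.33  1.04  0.97 -0.9   2.    0.45] [ 0.6   0.59 -0.55]
2.51 -150 30 165 113.48 0.15 [-0.36  0.96  1.02 -0.78  1.88  0.47] [ 0.67  0.63 -0.4 ]
28
```

```bash
python3 - <<'E' | tail -n +8
from plan import *
R=Rtool(-90,35); g=np.array([.4725,-.0555,.062]);print(R)
rel(g+R[:,1]*(.019-.1),R)
qg=[ .2909,.865,1.8372,-1.0438,1.1383,-2.0363]
for d in (0,.05,.1,.2):
    p=g+R[:,1]*(.019-d); q=list(ik.ik(p,R,np.array(qg),1)); print(d,q)
E
```

```text
0.0001 -0.0001 -0.0001 -0.0001  0.0002  0.0001]
[[-0.      0.     -1.    ]
 [ 0.5736 -0.8192 -0.    ]
 [-0.8192 -0.5736  0.    ]]
[-0.037, -0.098, 0.278, 0.143, 0.473, -0.041]Traceback (most recent call last):
  File "<stdin>", line 6, in <module>
AttributeError: 'function' object has no attribute 'ik'
```

Request:
send_rows(
  series=[
    [-0.01,-0.03,0.08,0.03,0.1,-0.01,85],
    [-0.02,-0.06,0.16,0.06,0.2,-0.02,85],
    [-0.03,-0.08,0.23,0.09,0.3,-0.03,85],
    [-0.037,-0.098,0.278,0.12,0.4,-0.035,85],
    [-0.037,-0.098,0.278,0.143,0.473,-0.041,85],
    [-0.037,-0.098,0.278,0.143,0.473,-0.041,85],
  ],
)

```text
time_s: 9.15
eef_pos: [0.4726, 0.0097, 0.1081]
tool_rot: [[0.003, -0.004, -1.0], [0.576, -0.818, 0.005], [-0.818, -0.576, -0.001]]
ft_force: [0.7, 0.1, 0.5]
opening: 0.995
```

```bash
python3 rec.py; python3 - <<'E' | tail -n +8
from plan import *
from h import *
o=get_obs()
cv2.imwrite('pics/w2.png',grab_frame('wrist'));cv2.imwrite('pics/top2.png',grab_frame('top'))
R=Rtool(-90,35); g=np.array([.4725,-.0555,.062]); rel(g+R[:,1]*.019,R)
print(proj('wrist',[.4725,-.0555,.09],o),[proj('wrist',[.4725+a,-.0555+b,.09],o).round() for a,b in((.028,0),(-.028,0),(0,.028),(0,-.028))])
E
```

```text
9.15 [ 0.4317  0.7784  1.7361 -0.8763  1.3043 -2.1538] [0.4726 0.0097 0.1081] 0.9953140725429653 [0.6796 0.1449 0.4921]
[[ 0.0035 -0.0036 -1.    ]
 [ 0.5755 -0.8178  0.0049]
 [-0.8178 -0.5755 -0.0008]]
[ 0.0001 -0.     -0.     -0.     -0.     -0.     -0.     -0.     -0.
  0.0001 -0.     -0.0001 -0.     -0.     -0.     -0.0001  0.0002  0.0001]
[0.0, -0.007, 0.004, 0.002, 0.203, 0.002]
[323.5753 184.3453] [array([280., 185.]), array([368., 184.]), array([324., 221.]), array([323., 153.])]
```

View pics/w2.png

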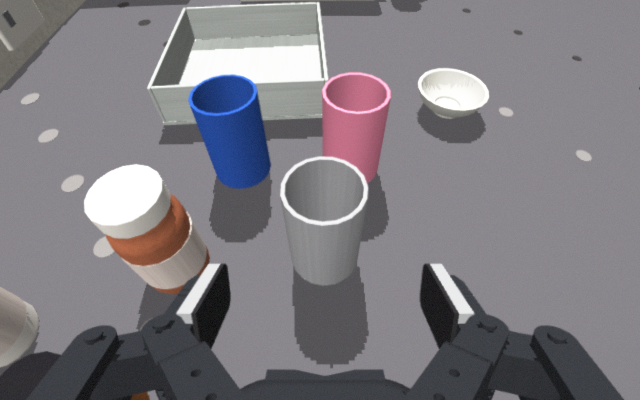

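The wrist view shows the grey cup's rim centred near (324,188), predicted (324,184), so the lateral alignment holds. The jar at (135,200) is clear of the left finger. I'm advancing now.

Request:
send_rows(
  series=[
    [0,-0.007,0.004,0.002,0.06,0.002,85],
    [0,-0.007,0.004,0.002,0.12,0.002,85],
    [0,-0.007,0.004,0.002,0.17,0.002,85],
    [0,-0.007,0.004,0.002,0.203,0.002,85],
    [0,-0.007,0.004,0.002,0.203,0.002,85],
  ],
)

```text
time_s: 9.88
eef_pos: [0.4726, -0.0712, 0.0507]
tool_rot: [[-0.001, 0.001, -1.0], [0.572, -0.82, -0.002], [-0.82, -0.572, 0.0]]
ft_force: [1.1, 0.2, -0.2]
opening: 0.998
```

```bash
python3 rec.py; python3 - <<'E'
from h import *
cv2.imwrite('pics/w3.png',grab_frame('wrist'));a=grab_frame('top')
cv2.imwrite('pics/top3.png',cv2.resize(a[150:330,230:450],None,fx=3.3,fy=3.3))
E
```

```text
9.875 [ 0.2912  0.871   1.8375 -1.048   1.1361 -2.0308] [ 0.4726 -0.0712  0.0507] 0.9982614490503005 [ 1.051   0.2125 -0.1807]
[[-0.0014  0.0012 -1.    ]
 [ 0.5723 -0.82   -0.0018]
 [-0.82   -0.5723  0.0004]]
```

View pics/w3.png

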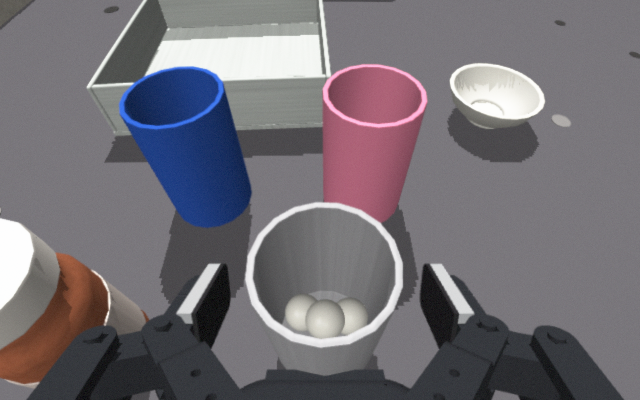

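View pics/top3.png

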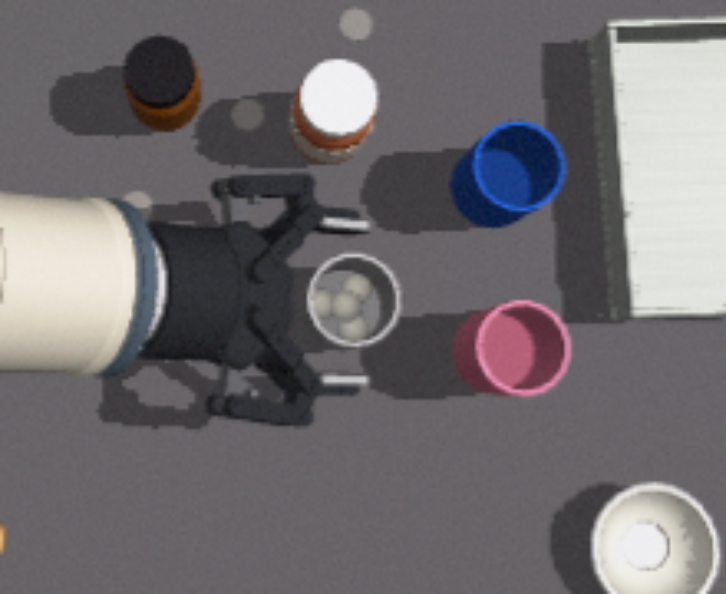

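The cup is seated between the pads and the balls are visible at (325,312). I'm closing the fingers and then lifting a little.

Request:
send_rows(
  series=[
    [0,0,0,0,0,0,65],
    [0,0,0,0,0,0,50],
    [0,0,0,0,0,0,40],
    [0,0,0,0,0,0,40],
    [0,0,0,0,0,0,40],
    [0,0,0,0,0,0,40],
    [0,0,0,-0.016,-0.011,0,40],
    [0,0,0,-0.033,-0.023,0,40],
    [0,0,0,-0.05,-0.035,0,40],
    [0,0,0,-0.05,-0.035,0,40],
  ],
)

```text
time_s: 11.22
eef_pos: [0.4727, -0.0707, 0.0815]
tool_rot: [[-0.002, 0.003, -1.0], [0.573, -0.82, -0.003], [-0.82, -0.573, -0.0]]
ft_force: [-0.5, 1.5, -2.7]
opening: 0.635
```

```bash
python3 rec.py; python3 - <<'E'
from h import *
cv2.imwrite('pics/w4.png',grab_frame('wrist'))
E
```

```text
11.225 [ 0.2922  0.8105  1.8376 -1.0252  1.1664 -2.0872] [ 0.4727 -0.0707  0.0815] 0.6351341153138182 [-0.4817  1.4572 -2.6877]
[[-0.0017  0.0026 -1.    ]
 [ 0.5725 -0.8199 -0.0031]
 [-0.8199 -0.5725 -0.0001]]
```

View pics/w4.png

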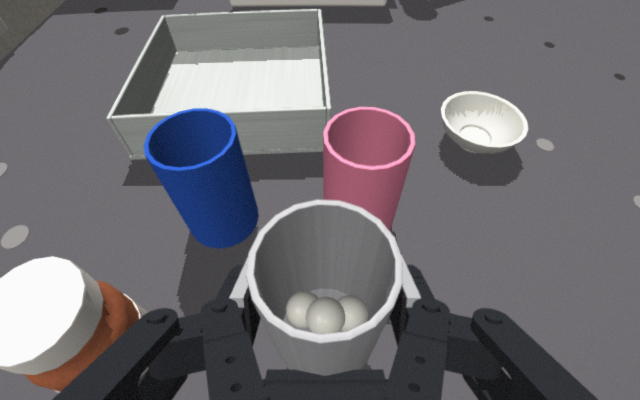

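```bash
cat > path.py <<'E'
from plan import *
ctool=Rtool(-90,35).T@np.array([0,0,1.])
G2M=.028  # grasp pt to rim
def pose(h,pt,roll,M):
    R=Rtool(h,pt,roll);c=R@ctool
    g=np.array(M)-c*G2M
    return g+R[:,1]*.019,R,c
def chk(seq,q0):
    q=np.array(q0)
    out=[]
    for s in seq:
        p,R,c=pose(*s)
        f=lambda x:np.r_[(fk(x)[0]-p)*3,(fk(x)[1]-R).ravel()]
        r=least_squares(f,np.clip(q,lo+.001,hi-.001),bounds=(lo,hi))
        dq=r.x-q;q=r.x
        cam=p-.08*R[:,0]-.143*R[:,1]
        w=p-.335*R[:,1]
        print(s[:3],'tilt %.0f'%np.degrees(np.arccos(c[2])),'c',c.round(2),'q',q.round(2),'dq %.2f'%np.abs(dq).max(),'cost %.1e'%r.cost,'cam',cam.round(3),'w',w.round(3))
        out.append((p,R))
    return out
E
cat > seq1.py <<'E'
from path import *
o=get_obs()
seq=[(-90,35,0,(.4727,-.055,.30)),(-100,35,0,(.49,-.12,.30)),(-115,35,0,(.53,-.24,.28)),(-130,35,0,(.556,-.35,.25))]
seq+=[(-130-5*k/6,35-15*k/6,25*k,(.556,-.352,[.22,.2,.18,.16,.14,.13][k-1])) for k in range(1,7)]
seq+=[(-135,20,165,(.556,-.352,.13))]
out=chk(seq,o['q'])
E
python3 seq1.py | tail -n +8
```

```text
0.0015899247042407963 0.0015899247042407963
[-0.0002  0.0596  0.2563  0.5978  0.3844  0.1186  0.3353] 7 [5.4002 3.9503 2.9701 1.0868 0.8376 0.7071 0.1667]
[ 0.0001 -0.     -0.     -0.     -0.     -0.     -0.     -0.     -0.
  0.0001 -0.     -0.0001  0.     -0.     -0.      0.     -0.      0.
 -0.     -0.      0.     -0.0001  0.0002  0.0001]
(-90, 35, 0) tilt 0 c [-0.  0.  1.] q [ 0.29  0.49  1.74 -0.92  1.4  -2.44] dq 0.36 cost 6.1e-29 cam [0.473 0.001 0.409] w [0.473 0.204 0.453]
(-100, 35, 0) tilt 0 c [-0.  0.  1.] q [ 0.14  0.53  1.65 -0.9   1.45 -2.47] dq 0.15 cost 4.6e-27 cam [ 0.5   -0.065  0.409] w [0.535 0.135 0.453]
(-115, 35, 0) tilt 0 c [0. 0. 1.] q [-0.1   0.66  1.44 -0.89  1.51 -2.53] dq 0.24 cost 2.3e-18 cam [ 0.554 -0.19   0.389] w [ 0.639 -0.005  0.433]
(-130, 35, 0) tilt 0 c [ 0. -0.  1.] q [-0.29  0.81  1.18 -0.85  1.64 -2.57] dq 0.26 cost 1.5e-30 cam [ 0.592 -0.307  0.359] w [ 0.722 -0.152  0.403]
(-130.83333333333334, 32.5, 25) tilt 21 c [-0.21  0.29  0.93] q [-0.29  0.87  1.15 -0.88  1.64 -2.1 ] dq 0.47 cost 1.3e-27 cam [ 0.579 -0.288  0.322] w [ 0.736 -0.158  0.
[... 318 characters left out ...]
 [ 0.754 -0.169  0.313]
(-133.33333333333334, 25.0, 100) tilt 83 c [-0.19  0.98  0.11] q [-0.3   0.99  1.1  -0.96  1.71 -0.73] dq 0.46 cost 3.5e-23 cam [ 0.585 -0.239  0.197] w [ 0.758 -0.171  0.29 ]
(-134.16666666666666, 22.5, 125) tilt 102 c [ 0.01  0.98 -0.21] q [-0.3   1.02  1.1  -0.98  1.73 -0.27] dq 0.46 cost 1.1e-21 cam [ 0.601 -0.239  0.151] w [ 0.759 -0.17   0.267]
(-135.0, 20.0, 150) tilt 118 c [ 0.26  0.84 -0.47] q [-0.29  1.04  1.1  -1.    1.76  0.19] dq 0.46 cost 1.8e-20 cam [ 0.619 -0.248  0.12 ] w [ 0.759 -0.166  0.251]
(-135, 20, 165) tilt 123 c [ 0.42  0.72 -0.55] q [-0.29  1.03  1.12 -1.    1.76  0.46] dq 0.27 cost 2.1e-25 cam [ 0.631 -0.257  0.115] w [ 0.754 -0.162  0.253]
```

```bash
sed -i 's/(.556,-.35,.25)/(.555,-.36,.25)/; s/.556,-.352/.555,-.365/g' seq1.py; cat >> seq1.py <<'E'
print('ROWS')
o=get_obs();p0=o['eef_pos'];R0=o['tool_rot']
for p,R in out[:4]: rel(p,R,p0,R0)
E
python3 seq1.py | sed -n '/ROWS/,$p'
```

```text
ROWS
[0.003, 0.003, -0.002, -0.295, -0.206, -0.0]
[0.185, 0.13, -0.002, -0.369, -0.1, -0.029]
[0.458, 0.321, -0.002, -0.473, 0.118, -0.1]
[0.731, 0.512, -0.002, -0.558, 0.345, -0.143]
```

Request:
send_rows(
  series=[
    [0,0,0,-0.06,-0.04,0,40],
    [0,0,0,-0.14,-0.1,0,40],
    [0,0,0,-0.22,-0.155,0,40],
    [0,0,0,-0.295,-0.206,0,40],
    [0.09,0.07,0,-0.332,-0.153,-0.015,40],
    [0.185,0.13,0,-0.369,-0.1,-0.029,40],
    [0.28,0.19,0,-0.405,-0.027,-0.053,40],
    [0.37,0.26,0,-0.44,0.046,-0.077,40],
    [0.458,0.321,0,-0.473,0.118,-0.1,40],
    [0.55,0.385,0,-0.502,0.194,-0.115,40],
    [0.64,0.45,0,-0.53,0.27,-0.129,40],
    [0.731,0.512,0,-0.558,0.345,-0.143,40],
  ],
)

```text
time_s: 12.78
eef_pos: [0.5448, -0.3729, 0.2096]
tool_rot: [[0.368, -0.53, -0.764], [0.437, -0.627, 0.645], [-0.821, -0.572, 0.001]]
ft_force: [0.6, 0.3, -1.9]
opening: 0.639
```

```bash
python3 rec.py; python3 - <<'E'
from h import *
cv2.imwrite('pics/w5.png',grab_frame('wrist'));cv2.imwrite('pics/top5.png',grab_frame('top'))
E
cat > seq2.py <<'E'
import sys
from path import *
o=get_obs();p0=o['eef_pos'];R0=o['tool_rot']
for a in sys.argv[1:]:
    k=float(a)
    z=np.interp(k,[0,1,2,3,4,5,6,7],[.25,.22,.2,.18,.16,.14,.13,.13])
    p,R,c=pose(-130-5*min(k,6)/6,35-15*min(k,6)/6,25*k,(.555,-.365,z));rel(p,R,p0,R0)
E
python3 seq2.py 0 .5 1 1.5 | tail -4
```

```text
12.775 [-0.3022  0.8164  1.1732 -0.8591  1.6299 -2.5752] [ 0.5448 -0.3729  0.2096] 0.6387558318786767 [ 0.6057  0.3236 -1.8939]
[[ 0.368  -0.5296 -0.7643]
 [ 0.4375 -0.6267  0.6449]
 [-0.8205 -0.5716  0.001 ]]
[-0.007, -0.004, -0.004, -0.005, -0.002, -0.003]
[-0.002, 0.279, 0.024, 0.017, 0.016, -0.012]
[-0.003, 0.562, 0.053, 0.037, 0.034, -0.021]
[-0.01, 0.845, 0.082, 0.046, 0.046, -0.03]
```

View pics/w5.png

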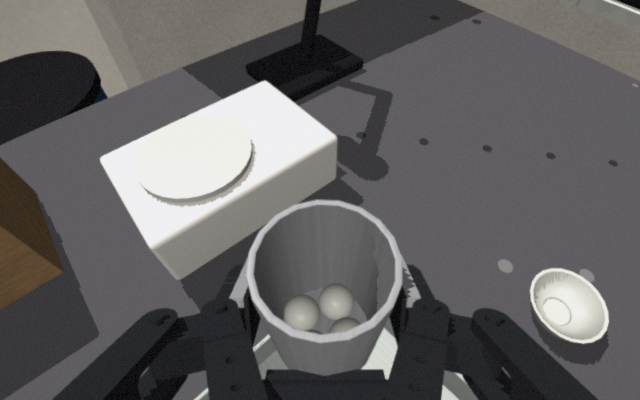

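View pics/top5.png

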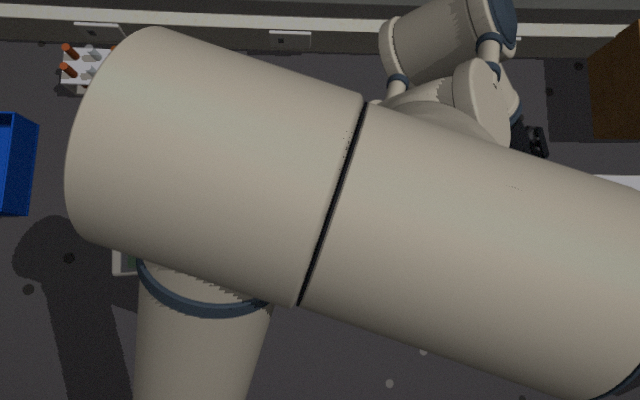

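The cup is held upright over the tray with the balls inside at (320,310). The top view is blocked by the arm. I'm starting the tip.

Request:
send_rows(
  series=[
    [0,0.14,0.01,0.01,0.01,-0.006,40],
    [0,0.28,0.024,0.017,0.016,-0.012,40],
    [0,0.42,0.04,0.027,0.025,-0.016,40],
    [0,0.56,0.053,0.037,0.034,-0.021,40],
    [-0.005,0.7,0.067,0.042,0.04,-0.025,40],
    [-0.01,0.845,0.082,0.046,0.046,-0.03,40],
  ],
)

```text
time_s: 13.62
eef_pos: [0.5526, -0.3853, 0.1779]
tool_rot: [[0.731, -0.56, -0.391], [-0.09, -0.646, 0.758], [-0.677, -0.519, -0.522]]
ft_force: [0.7, -0.7, -2.8]
opening: 0.638
```

```bash
python3 rec.py;python3 seq2.py 2 2.5 3 | tail -3
```

```text
13.625 [-0.3026  0.8959  1.1392 -0.9037  1.644  -1.8777] [ 0.5526 -0.3853  0.1779] 0.637895826925747 [ 0.6688 -0.7428 -2.8313]
[[ 0.7309 -0.5597 -0.3905]
 [-0.0898 -0.6461  0.758 ]
 [-0.6765 -0.5189 -0.5225]]
[-0.009, 0.282, 0.03, 0.013, 0.019, -0.005]
[-0.028, 0.565, 0.054, 0.022, 0.03, -0.004]
[-0.053, 0.846, 0.073, 0.028, 0.041, -0.003]
```

Request:
send_rows(
  series=[
    [-0.005,0.14,0.015,0.007,0.01,-0.003,40],
    [-0.009,0.28,0.03,0.013,0.019,-0.005,40],
    [-0.018,0.42,0.042,0.018,0.025,-0.005,40],
    [-0.028,0.565,0.054,0.022,0.03,-0.004,40],
    [-0.04,0.7,0.064,0.025,0.036,-0.004,40],
    [-0.053,0.846,0.073,0.028,0.041,-0.003,40],
  ],
)

```text
time_s: 14.38
eef_pos: [0.5519, -0.401, 0.1586]
tool_rot: [[0.793, -0.599, 0.11], [-0.564, -0.654, 0.504], [-0.23, -0.462, -0.857]]
ft_force: [-0.0, -0.4, -2.4]
opening: 0.638
```

```bash
python3 rec.py;python3 seq2.py 3.5 4 4.5 | tail -3;python3 - <<'E'
from h import *
cv2.imwrite('pics/w6.png',grab_frame('wrist'));a=grab_frame('side')
cv2.imwrite('pics/side6.png',cv2.resize(a[70:230,290:490],None,fx=3.7,fy=3.7))
E
```

```text
14.375 [-0.3139  0.9598  1.1027 -0.9468  1.677  -1.2006] [ 0.5519 -0.401   0.1586] 0.6381215893022713 [-0.0223 -0.4093 -2.4049]
[[ 0.7932 -0.5989  0.1105]
 [-0.564  -0.654   0.5041]
 [-0.2296 -0.4622 -0.8566]]
[-0.027, 0.282, 0.013, 0.003, 0.009, 0.006]
[-0.056, 0.564, 0.02, 0.003, 0.018, 0.012]
[-0.087, 0.845, 0.02, 0.002, 0.027, 0.019]
```

View pics/w6.png

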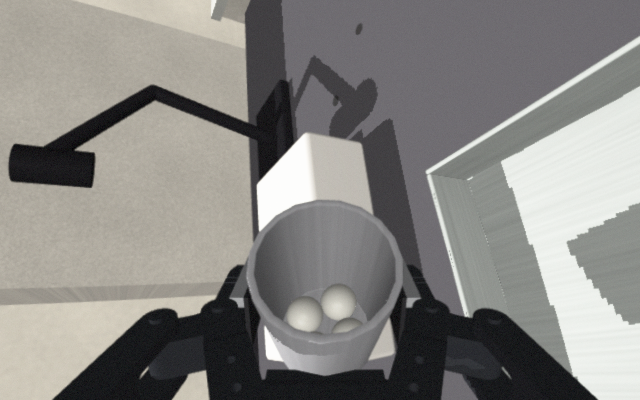

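View pics/side6.png

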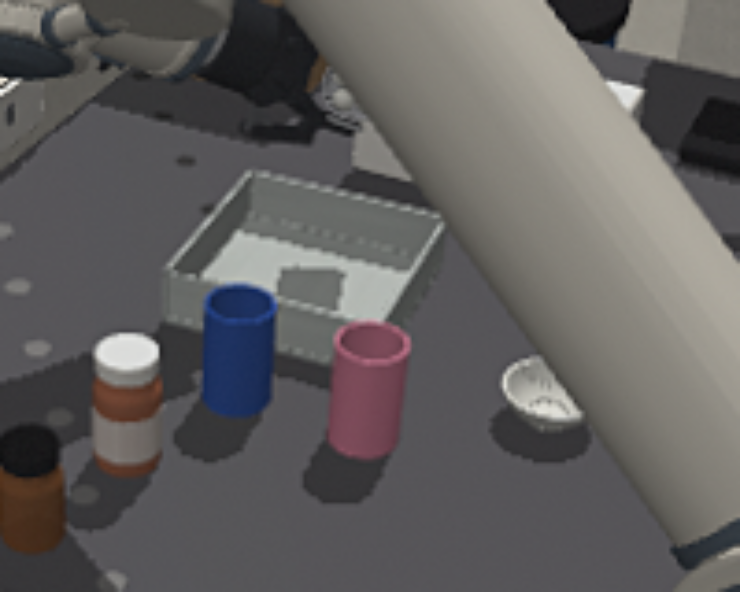

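```bash
cd .;python3 - <<'E'
from h import *
for P in ([.555,-.365,.18],[.555,-.365,.0],[.568,-.321,0],[.568,-.321,0.05]): print(P,proj('side',P))
o=get_obs()
for dx,dy in((-1,-1),(-1,1),(1,1),(1,-1)): print(proj('wrist',[.568+dx*.095-dy*.095*.054,-.321+dy*.095+dx*.095*.054,.05],o))
E
```

```text
[0.555, -0.365, 0.18] [385.95006274  92.17784366]
[0.555, -0.365, 0.0] [381.70111387 142.02079504]
[0.568, -0.321, 0] [372.65132771 147.4120217 ]
[0.568, -0.321, 0.05] [373.61997556 134.14063031]
[422.44263746 171.24376035]
[760.42922238 -42.3090289 ]
[-694.30292825 -223.31396824]
[496.1597904  461.88393737]
```

The mouth appears in the side view at (382,96), predicted (386,92). The tray corner in the wrist view is at (428,173), predicted (422,171). The cup is therefore over the tray as planned, so I continue more slowly.

Request:
send_rows(
  series=[
    [-0.013,0.14,0.006,0.002,0.005,0.003,40],
    [-0.027,0.28,0.013,0.003,0.009,0.006,40],
    [-0.042,0.42,0.016,0.003,0.013,0.009,40],
    [-0.056,0.564,0.02,0.003,0.018,0.012,40],
    [-0.064,0.635,0.02,0.003,0.02,0.014,40],
    [-0.072,0.705,0.02,0.002,0.023,0.016,40],
    [-0.08,0.775,0.02,0.002,0.025,0.018,40],
    [-0.087,0.845,0.02,0.002,0.027,0.019,40],
  ],
)

```text
time_s: 15.48
eef_pos: [0.5459, -0.4056, 0.1445]
tool_rot: [[0.564, -0.632, 0.532], [-0.75, -0.662, 0.008], [0.347, -0.403, -0.847]]
ft_force: [-0.2, -0.4, -3.4]
opening: 0.632
```

```bash
python3 rec.py;python3 seq2.py 5 5.5 6 | tail -3;python3 - <<'E'
from h import *
cv2.imwrite('pics/w7.png',grab_frame('wrist'))
E
```

```text
15.475 [-0.3144  1.0079  1.0904 -0.9842  1.7109 -0.5166] [ 0.5459 -0.4056  0.1445] 0.6324069589348492 [-0.2053 -0.4101 -3.3875]
[[ 0.5637 -0.6322  0.5317]
 [-0.7498 -0.6616  0.0083]
 [ 0.3465 -0.4033 -0.8469]]
[-0.03, 0.287, -0.005, -0.009, 0.008, 0.006]
[-0.057, 0.569, -0.017, -0.016, 0.011, 0.003]
[-0.083, 0.849, -0.036, -0.024, 0.014, 0.002]
```

View pics/w7.png

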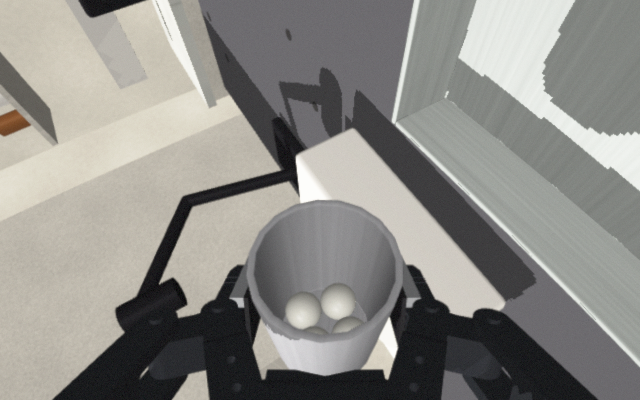

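Tilt is about 93°, and the balls are still at the cup's floor around (322,315). I continue slowly.

Request:
send_rows(
  series=[
    [-0.008,0.075,0,-0.002,0.002,0.002,40],
    [-0.015,0.145,-0.002,-0.004,0.004,0.003,40],
    [-0.022,0.215,-0.003,-0.006,0.006,0.005,40],
    [-0.03,0.287,-0.005,-0.009,0.008,0.006,40],
    [-0.037,0.36,-0.008,-0.011,0.009,0.005,40],
    [-0.044,0.43,-0.011,-0.013,0.01,0.004,40],
    [-0.05,0.5,-0.014,-0.014,0.011,0.003,40],
    [-0.057,0.569,-0.017,-0.016,0.011,0.003,40],
    [-0.064,0.64,-0.02,-0.018,0.012,0.003,40],
    [-0.07,0.71,-0.026,-0.02,0.013,0.002,40],
    [-0.077,0.78,-0.03,-0.022,0.014,0.002,40],
    [-0.083,0.849,-0.036,-0.024,0.014,0.002,40],
  ],
)

```text
time_s: 17.02
eef_pos: [0.5353, -0.4013, 0.1369]
tool_rot: [[0.144, -0.665, 0.733], [-0.563, -0.664, -0.492], [0.814, -0.342, -0.47]]
ft_force: [-0.2, -0.7, -1.8]
opening: 0.639
```

```bash
python3 rec.py;python3 seq2.py 6 6.5 7 | tail -3;python3 - <<'E'
from h import *
cv2.imwrite('pics/w8.png',grab_frame('wrist'));a=grab_frame('side')
cv2.imwrite('pics/side8.png',cv2.resize(a[70:230,290:490],None,fx=3.7,fy=3.7))
E
```

```text
17.025 [-0.3079  1.0429  1.0945 -1.0134  1.7529  0.1807] [ 0.5353 -0.4013  0.1369] 0.6387707391793758 [-0.1557 -0.7038 -1.8249]
[[ 0.1444 -0.6646  0.7331]
 [-0.563  -0.6644 -0.4915]
 [ 0.8138 -0.3417 -0.4701]]
[0.0, 0.0, 0.0, -0.001, 0.0, -0.0]
[0.0, 0.278, 0.0, -0.002, 0.0, -0.01]
[0.0, 0.556, 0.0, -0.005, 0.0, -0.02]
```

View pics/w8.png

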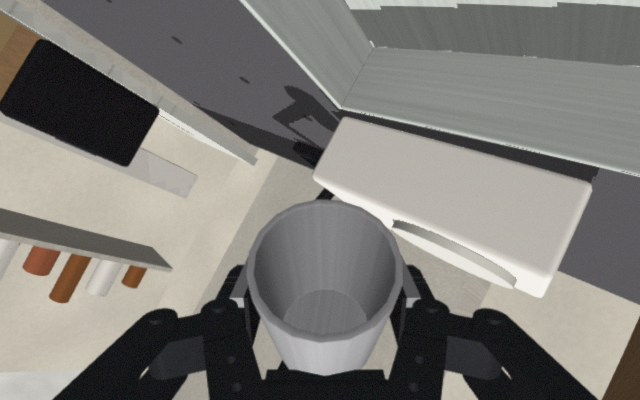

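View pics/side8.png

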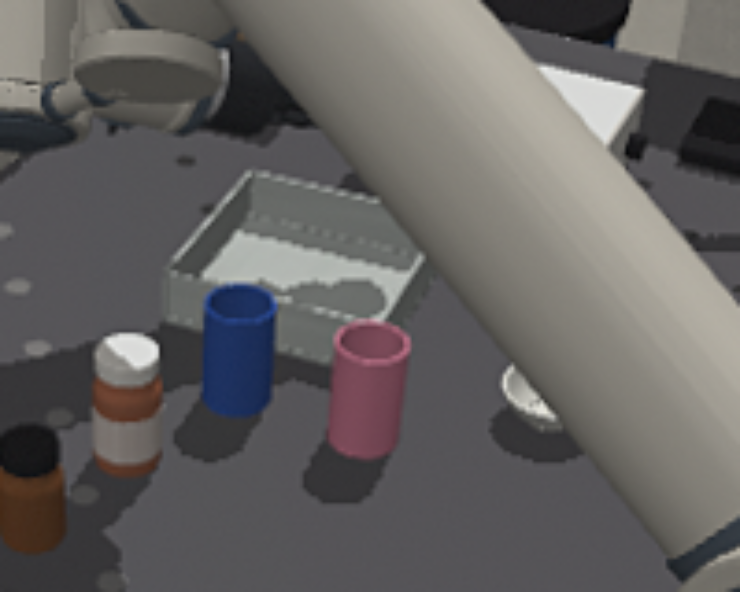

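The cup's floor and its lower side wall (upper right in this view) are both empty. I'm rolling it back upright and will check the tray from above.

```bash
python3 seq2.py 5.5 5 4.5 | tail -3; python3 - <<'E' | tail -3
from path import *
# relative deltas call 2,3,4 computed from modelled poses
def P(k):
    z=np.interp(k,[0,1,2,3,4,5,6,7],[.25,.22,.2,.18,.16,.14,.13,.13])
    return pose(-130-5*min(k,6)/6,35-15*min(k,6)/6,25*k,(.555,-.365,z))[:2]
for a,b in((4.5,3),(3,1.5),(1.5,0)): rel(*P(b),*P(a))
E
```

```text
[0.024, -0.28, 0.018, 0.006, -0.003, 0.006]
[0.051, -0.561, 0.03, 0.009, -0.006, 0.012]
[0.082, -0.842, 0.036, 0.019, -0.013, 0.013]
[0.086, -0.845, -0.02, 0.011, -0.026, -0.018]
[0.057, -0.847, -0.068, -0.021, -0.031, -0.019]
[0.005, -0.848, -0.088, -0.06, -0.045, -0.012]
```

Request:
send_rows(
  series=[
    [0.02,-0.2,0.01,0.005,-0.003,0.004,40],
    [0.04,-0.42,0.022,0.008,-0.005,0.009,40],
    [0.06,-0.63,0.032,0.013,-0.01,0.012,40],
    [0.082,-0.842,0.036,0.019,-0.013,0.013,40],
  ],
)

```text
time_s: 17.62
eef_pos: [0.5459, -0.4057, 0.1439]
tool_rot: [[0.565, -0.632, 0.531], [-0.75, -0.662, 0.01], [0.345, -0.404, -0.847]]
ft_force: [0.5, 0.2, -1.3]
opening: 0.639
```

Request:
send_rows(
  series=[
    [0.02,-0.21,-0.005,0.003,-0.006,-0.004,40],
    [0.043,-0.42,-0.01,0.005,-0.013,-0.009,40],
    [0.065,-0.63,-0.015,0.008,-0.02,-0.013,40],
    [0.086,-0.845,-0.02,0.011,-0.026,-0.018,40],
  ],
)

```text
time_s: 18.12
eef_pos: [0.5523, -0.4011, 0.1588]
tool_rot: [[0.794, -0.598, 0.105], [-0.56, -0.654, 0.508], [-0.235, -0.462, -0.855]]
ft_force: [0.3, 0.7, -1.8]
opening: 0.635
```

Request:
send_rows(
  series=[
    [0.015,-0.21,-0.017,-0.005,-0.008,-0.005,40],
    [0.028,-0.42,-0.034,-0.01,-0.015,-0.009,40],
    [0.043,-0.63,-0.05,-0.016,-0.023,-0.014,40],
    [0.057,-0.847,-0.068,-0.021,-0.031,-0.019,40],
  ],
)

```text
time_s: 18.62
eef_pos: [0.5521, -0.3897, 0.1765]
tool_rot: [[0.727, -0.563, -0.394], [-0.086, -0.643, 0.761], [-0.681, -0.519, -0.516]]
ft_force: [-0.0, 0.2, -1.5]
opening: 0.637
```

Request:
send_rows(
  series=[
    [0,-0.21,-0.022,-0.015,-0.011,-0.003,40],
    [0,-0.42,-0.044,-0.03,-0.022,-0.006,40],
    [0.005,-0.63,-0.066,-0.045,-0.034,-0.009,40],
    [0.005,-0.848,-0.088,-0.06,-0.045,-0.012,40],
    [0.005,-0.848,-0.088,-0.06,-0.045,-0.012,40],
  ],
)

```text
time_s: 19.25
eef_pos: [0.5454, -0.3772, 0.2123]
tool_rot: [[0.37, -0.525, -0.766], [0.438, -0.629, 0.642], [-0.819, -0.574, -0.003]]
ft_force: [1.3, 0.3, -1.7]
opening: 0.639
```

```bash
python3 rec.py; cat > seq3.py <<'E'
from path import *
o=get_obs()
seq=[(-115,35,0,(.53,-.24,.30)),(-100,35,0,(.51,-.10,.30)),(-92,35,0,(.53,.05,.29)),(-90,35,0,(.56,.18,.29)),(-90,35,0,(.56,.307,.27)),(-90,35,0,(.56,.307,.175))]
out=chk(seq,o['q'])
print('ROWS')
for p,R in out: rel(p,R,o['eef_pos'],o['tool_rot'])
E
python3 seq3.py|sed -n '/tilt/,$p'
```

```text
19.25 [-0.3074  0.8123  1.1717 -0.8619  1.6243 -2.5814] [ 0.5454 -0.3772  0.2123] 0.6388786846683894 [ 1.2884  0.3372 -1.6992]
[[ 0.3703 -0.5248 -0.7665]
 [ 0.4385 -0.6286  0.6423]
 [-0.8189 -0.5739 -0.0027]]
(-115, 35, 0) tilt 0 c [0. 0. 1.] q [-0.1   0.63  1.43 -0.89  1.54 -2.56] dq 0.26 cost 9.0e-25 cam [ 0.554 -0.19   0.409] w [ 0.639 -0.005  0.453]
(-100, 35, 0) tilt 0 c [-0.  0.  1.] q [ 0.17  0.56  1.59 -0.89  1.49 -2.48] dq 0.27 cost 5.4e-22 cam [ 0.52  -0.045  0.409] w [0.555 0.155 0.453]
(-92, 35, 0) tilt 0 c [0. 0. 1.] q [ 0.42  0.62  1.48 -0.82  1.59 -2.45] dq 0.26 cost 1.4e-18 cam [0.532 0.106 0.399] w [0.539 0.309 0.443]
(-90, 35, 0) tilt 0 c [-0.  0.  1.] q [ 0.58  0.73  1.23 -0.77  1.77 -2.48] dq 0.25 cost 1.2e-29 cam [0.56  0.236 0.399] w [0.56  0.439 0.443]
(-90, 35, 0) tilt 0 c [-0.  0.  1.] q [ 0.72  0.87  0.98 -0.72  1.94 -2.46] dq 0.26 cost 7.0e-26 cam [0.56  0.363 0.379] w [0.56  0.566 0.423]
(-90, 35, 0) tilt 0 c [-0.  0.  1.] q [ 0.72  0.97  1.03 -0.69  1.83 -2.36] dq 0.11 cost 2.2e-22 cam [0.56  0.363 0.284] w [0.56  0.566 0.328]
ROWS
[-0.27, -0.194, 0.0, 0.012, -0.188, 0.192]
[-0.543, -0.385, -0.0, 0.122, -0.345, 0.395]
[-0.689, -0.487, -0.001, 0.286, -0.545, 0.553]
[-0.726, -0.512, -0.001, 0.422, -0.741, 0.673]
[-0.726, -0.512, -0.001, 0.566, -0.878, 0.836]
[-0.726, -0.512, -0.001, 0.722, -0.769, 0.837]
```

Request:
send_rows(
  series=[
    [-0.09,-0.065,0,0.004,-0.06,0.06,40],
    [-0.18,-0.13,0,0.008,-0.125,0.13,40],
    [-0.27,-0.194,0,0.012,-0.188,0.192,40],
    [-0.36,-0.26,0,0.048,-0.24,0.26,40],
    [-0.45,-0.32,0,0.085,-0.29,0.327,40],
    [-0.543,-0.385,0,0.122,-0.345,0.395,40],
    [-0.6,-0.425,0,0.2,-0.44,0.47,40],
    [-0.69,-0.487,0,0.286,-0.545,0.553,40],
  ],
)

```text
time_s: 20.25
eef_pos: [0.5261, 0.01, 0.2511]
tool_rot: [[0.022, -0.027, -0.999], [0.572, -0.819, 0.035], [-0.82, -0.573, -0.003]]
ft_force: [1.0, 0.0, -2.3]
opening: 0.639
```

```bash
python3 rec.py; python3 - <<'E'
from h import *
a=grab_frame('side');cv2.imwrite('pics/side9.png',a)
cv2.imwrite('pics/side9z.png',cv2.resize(a[70:230,290:490],None,fx=3.7,fy=3.7))
cv2.imwrite('pics/w9.png',grab_frame('wrist'));cv2.imwrite('pics/top9.png',grab_frame('top'))
E
```

```text
20.25 [ 0.3905  0.6064  1.5237 -0.8443  1.5527 -2.4509] [0.5261 0.01   0.2511] 0.6387646987014494 [ 1.0423  0.0312 -2.2745]
[[ 0.0221 -0.0272 -0.9994]
 [ 0.5722 -0.8194  0.035 ]
 [-0.8198 -0.5726 -0.0026]]
```

View pics/top9.png

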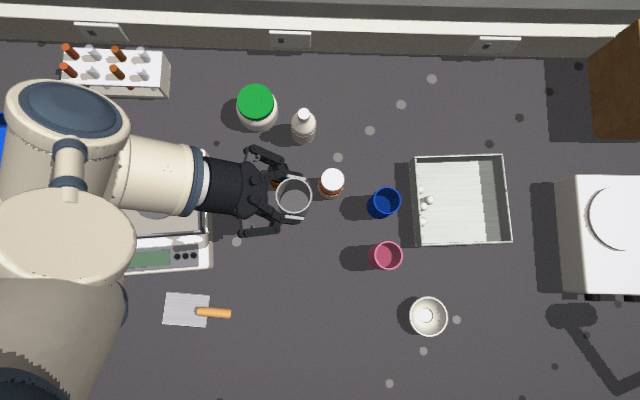

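View pics/w9.png

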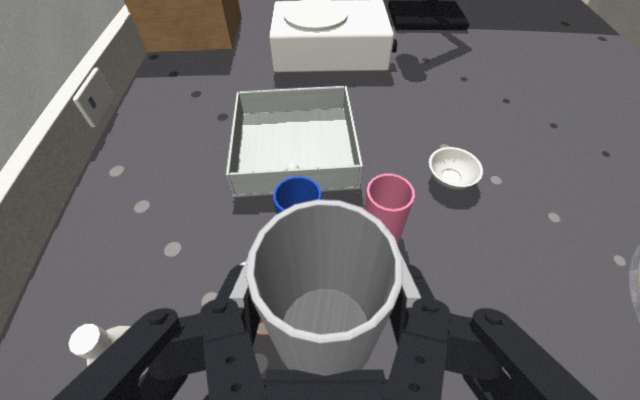

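View pics/side9.png

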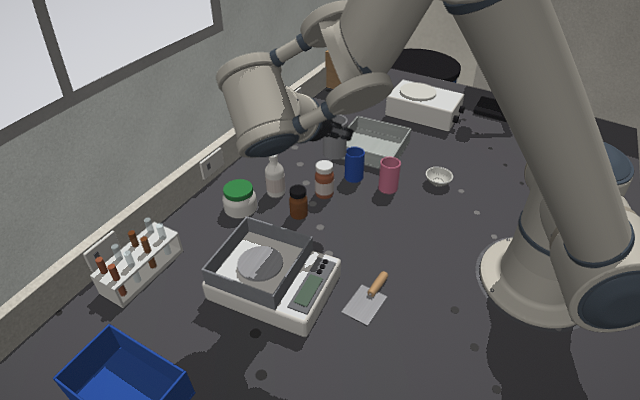

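```bash
python3 - <<'E'
import cv2
a=cv2.imread('pics/top9.png')[140:260,395:525]
cv2.imwrite('pics/top9z.png',cv2.resize(a,None,fx=5,fy=5,interpolation=cv2.INTER_CUBIC))
E
cat > seq4.py <<'E'
from path import *
o=get_obs()
seq=[(-90,35,0,(.56,.18,.285)),(-90,35,0,(.56,.307,.275)),(-90,35,0,(.56,.307,.215))]
out=chk(seq,o['q'])
print('ROWS')
for p,R in out: rel(p,R,o['eef_pos'],o['tool_rot'])
E
python3 seq4.py|sed -n '/tilt/,$p'
```

```text
(-90, 35, 0) tilt 0 c [-0.  0.  1.] q [ 0.58  0.74  1.24 -0.77  1.76 -2.47] dq 0.29 cost 3.1e-27 cam [0.56  0.236 0.394] w [0.56  0.439 0.438]
(-90, 35, 0) tilt 0 c [-0.  0.  1.] q [ 0.72  0.86  0.97 -0.73  1.95 -2.47] dq 0.26 cost 1.3e-25 cam [0.56  0.363 0.384] w [0.56  0.566 0.428]
(-90, 35, 0) tilt 0 c [-0.  0.  1.] q [ 0.72  0.92  1.01 -0.7   1.87 -2.4 ] dq 0.07 cost 1.8e-28 cam [0.56  0.363 0.324] w [0.56  0.566 0.368]
ROWS
[-0.032, -0.025, -0.002, 0.185, -0.248, -0.058]
[-0.032, -0.025, -0.002, 0.346, -0.445, -0.05]
[-0.032, -0.025, -0.002, 0.445, -0.376, -0.049]
```

View pics/top9z.png

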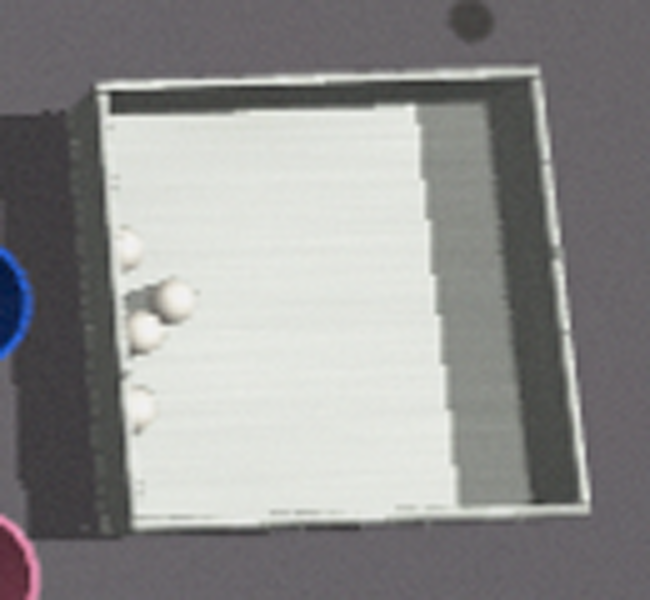

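All four balls lie in the tray, along its left wall at zoom positions (125,248), (175,298), (143,330) and (138,407). The wrist view shows the cup empty. Next is the carry over the balance.

Request:
send_rows(
  series=[
    [-0.01,-0.008,0,0.05,-0.065,-0.017,40],
    [-0.02,-0.017,0,0.115,-0.155,-0.037,40],
    [-0.032,-0.025,0,0.185,-0.248,-0.058,40],
    [-0.032,-0.025,0,0.245,-0.325,-0.055,40],
    [-0.032,-0.025,0,0.3,-0.39,-0.052,40],
    [-0.032,-0.025,0,0.346,-0.445,-0.05,40],
    [-0.032,-0.025,0,0.38,-0.422,-0.05,40],
    [-0.032,-0.025,0,0.415,-0.398,-0.049,40],
    [-0.032,-0.025,0,0.445,-0.376,-0.049,40],
    [-0.032,-0.025,0,0.445,-0.376,-0.049,40],
  ],
)

```text
time_s: 21.65
eef_pos: [0.5599, 0.2874, 0.1751]
tool_rot: [[-0.001, -0.006, -1.0], [0.571, -0.821, 0.005], [-0.821, -0.571, 0.004]]
ft_force: [-0.4, 0.7, -1.8]
opening: 0.639
```

```bash
python3 rec.py; python3 - <<'E'
from h import *
a=grab_frame('side');cv2.imwrite('pics/side10.png',a)
cv2.imwrite('pics/side10z.png',cv2.resize(a[150:350,160:360],None,fx=3,fy=3))
cv2.imwrite('pics/w10.png',grab_frame('wrist'));cv2.imwrite('pics/top10.png',grab_frame('top'))
E
```

```text
21.65 [ 0.7109  0.9263  1.0135 -0.7041  1.8736 -2.4024] [0.5599 0.2874 0.1751] 0.6392700786015898 [-0.3687  0.6769 -1.7653]
[[-0.0008 -0.0064 -1.    ]
 [ 0.5711 -0.8209  0.0048]
 [-0.8209 -0.571   0.0043]]
```

View pics/side10z.png

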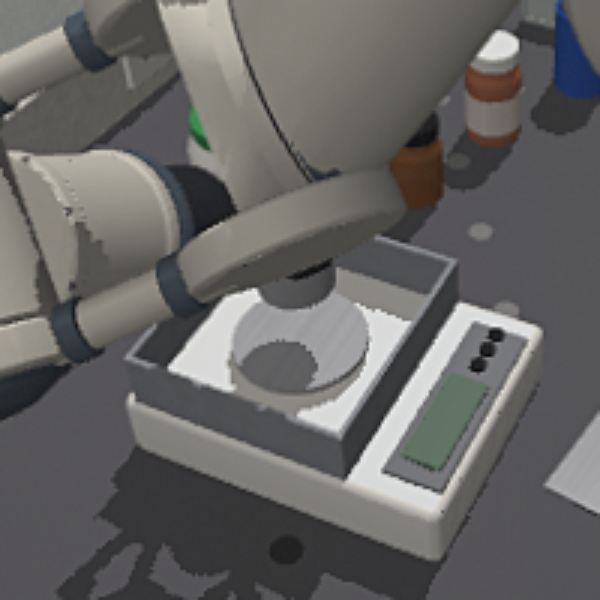

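View pics/top10.png

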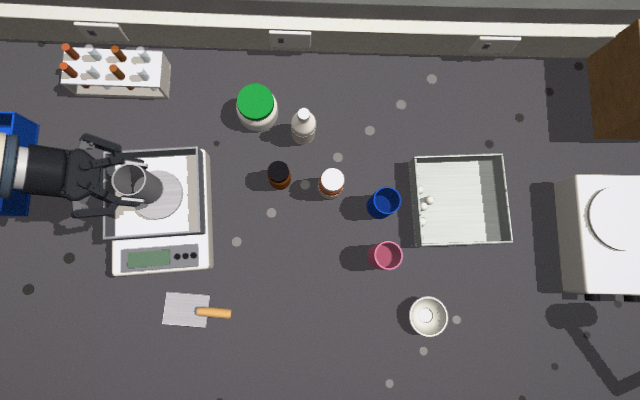

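View pics/w10.png

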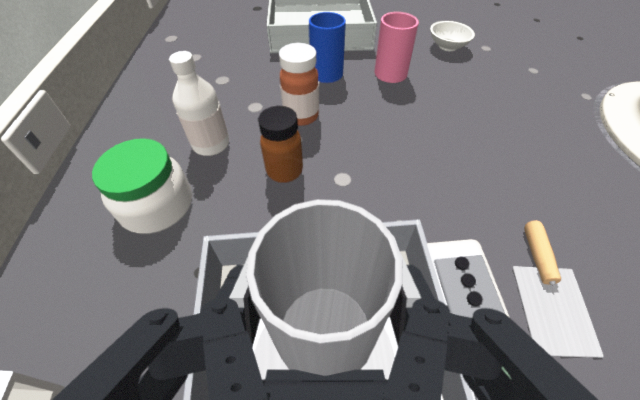

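The cup hangs over the shield. Its rim is at (129,181) in the top view, and the side view shows its base clear of the shield. I'll measure the pan and the held cup more precisely.

```bash
python3 - <<'E'
from h import *
np.set_printoptions(precision=4,suppress=True)
a=cv2.imread('pics/top10.png')
cv2.imwrite('pics/t10z.png',cv2.resize(a[140:250,60:220],None,fx=5,fy=5,interpolation=cv2.INTER_CUBIC))
a=cv2.imread('pics/top0.png')
cv2.imwrite('pics/t0z.png',cv2.resize(a[140:250,90:220],None,fx=6,fy=5.4,interpolation=cv2.INTER_CUBIC))
a=cv2.imread('pics/side0.png')
cv2.imwrite('pics/s0z.png',cv2.resize(a[210:310,195:345],None,fx=5,fy=5,interpolation=cv2.INTER_CUBIC))
a=cv2.imread('pics/side10.png')
cv2.imwrite('pics/s10z.png',cv2.resize(a[210:310,195:345],None,fx=5,fy=5,interpolation=cv2.INTER_CUBIC))
for z in(.21,.215,.22): print(atz('top',(129,181),z))
for n in('top','side'):
  print(n,[(proj(n,[.56+.05*np.cos(t),.307+.05*np.sin(t),.07])).round(1).tolist() for t in np.arange(0,6.3,np.pi/2)])
# pan mark from networks on first frames
print(tri([ray('top',(154.2,193.4)),ray('side',(260.4,262.9))]))
E
```

```text
[0.559  0.3056 0.21  ]
[0.5581 0.3036 0.215 ]
[0.5571 0.3016 0.22  ]
top [[158.2, 170.1], [130.6, 194.0], [154.3, 219.5], [181.8, 195.1], [158.2, 170.1]]
side [[241.7, 252.9], [246.6, 276.4], [279.5, 269.3], [272.9, 246.5], [241.7, 252.9]]
(array([0.5601, 0.3106, 0.0682]), [np.float64(0.002579314356468436), np.float64(0.002579314356468261)])
```

View pics/t10z.png

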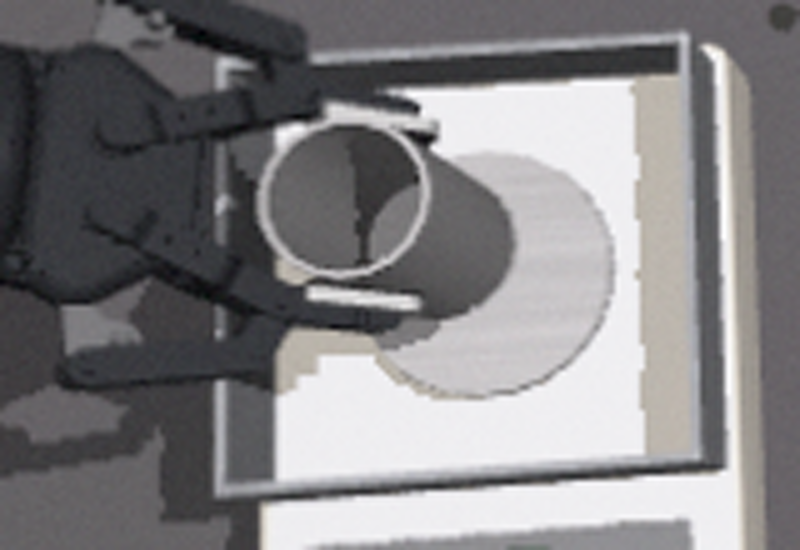

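View pics/s0z.png

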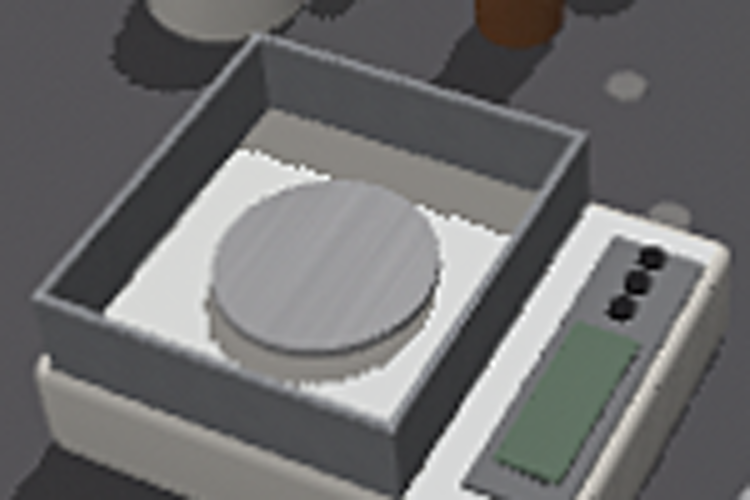

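View pics/s10z.png

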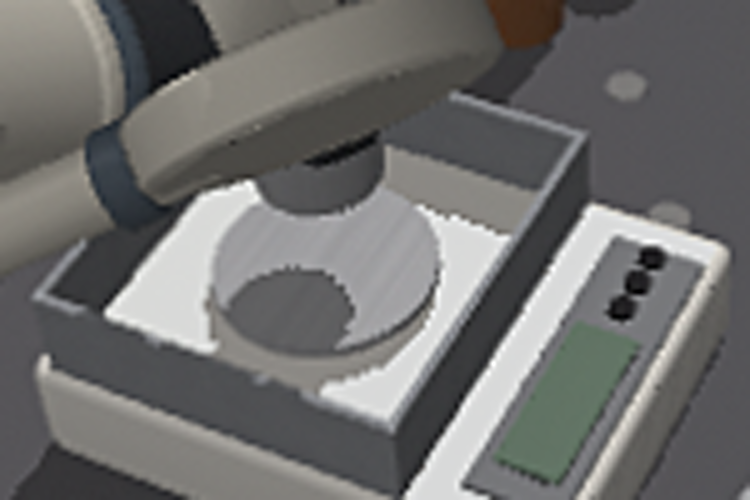

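View pics/t0z.png

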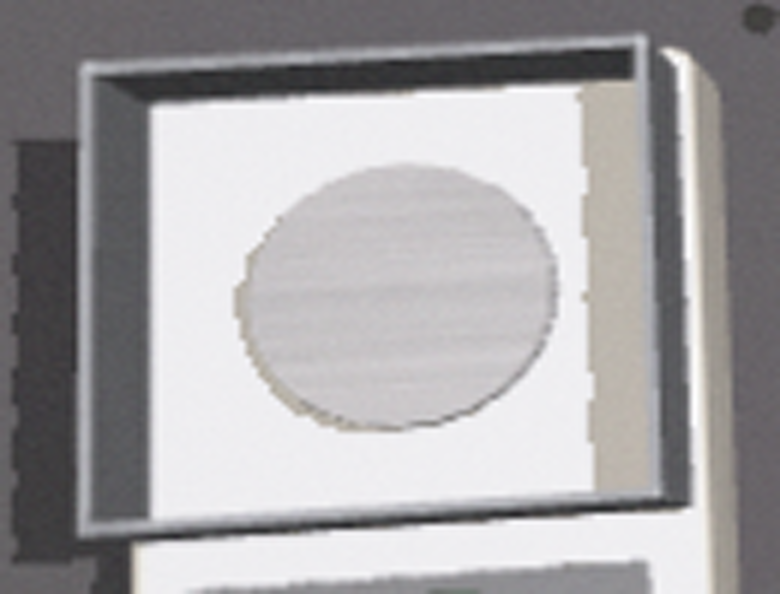

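```bash
python3 - <<'E'
from h import *
np.set_printoptions(precision=4,suppress=True)
print(tri([ray('top',(156.8,194.8)),ray('side',(260.4,262.6))]))
def ell(n,c,r):
    q=np.array([proj(n,[c[0]+r*np.cos(t),c[1]+r*np.sin(t),c[2]]) for t in np.linspace(0,6.28,100)]);return q.min(0).round(1),q.max(0).round(1)
print('pan side',ell('side',(.56,.307,.07),.05),'seen 237.8,245.6 283,280')
print('pan top',ell('top',(.56,.307,.07),.05),'seen 131,170 182.7,219.6')
for z in(.205,.215): print('rim top',z,ell('top',(.56,.307,z),.028),'seen 111.6,164.4 146,195.4')
for z in(.115,.125): print('base side',z,ell('side',(.56,.307,z),.028),'seen x 246,272 ymax 252.6')
E
```

```text
(array([0.56  , 0.3074, 0.0653]), [np.float64(0.00028938324977512527), np.float64(0.00028938324977507415)])
pan side (array([237.1, 244.6]), array([283.2, 278.7])) seen 237.8,245.6 283,280
pan top (array([130.5, 170.1]), array([181.8, 219.5])) seen 131,170 182.7,219.6
rim top 0.205 (array([112.2, 164.8]), array([146.5, 197.4])) seen 111.6,164.4 146,195.4
rim top 0.215 (array([109.5, 163.4]), array([144.4, 196.5])) seen 111.6,164.4 146,195.4
base side 0.115 (array([244.8, 237.2]), array([271.4, 256.2])) seen x 246,272 ymax 252.6
base side 0.125 (array([244.3, 233.8]), array([271. , 252.9])) seen x 246,272 ymax 252.6
```

Request:
send_rows(
  series=[
    [0,0,0,0.015,0.009,0,40],
    [0,0,0,0.03,0.018,0,40],
    [0,0,0,0.045,0.027,0,40],
    [0,0,0,0.06,0.036,0,40],
    [0,0,0,0.068,0.04,0,40],
    [0,0,0,0.072,0.043,0,40],
    [0,0,0,0.072,0.043,0,40],
    [0,0,0,0.072,0.043,0,40],
  ],
)

```text
time_s: 22.8
eef_pos: [0.5604, 0.2917, 0.1352]
tool_rot: [[0.001, -0.004, -1.0], [0.573, -0.82, 0.004], [-0.82, -0.573, 0.002]]
ft_force: [-0.3, 0.2, -2.1]
opening: 0.633
```

```bash
python3 rec.py; python3 - <<'E'
from h import *
a=grab_frame('side');cv2.imwrite('pics/s11z.png',cv2.resize(a[210:310,195:345],None,fx=5,fy=5,interpolation=cv2.INTER_CUBIC))
a=grab_frame('top');cv2.imwrite('pics/top11.png',a);cv2.imwrite('pics/t11z.png',cv2.resize(a[140:250,60:220],None,fx=5,fy=5,interpolation=cv2.INTER_CUBIC))
def ell(n,c,r):
    q=np.array([proj(n,[c[0]+r*np.cos(t),c[1]+r*np.sin(t),c[2]]) for t in np.linspace(0,6.28,100)]);return q.min(0).round(1),q.max(0).round(1)
def z(q,o): return [((p-np.array(o))*5).round().tolist() for p in q]
print('rim top zoom',z(ell('top',(.56,.307,.173),.028),(60,140)))
print('base side zoom',z(ell('side',(.56,.307,.083),.028),(195,210)))
print(get_obs()['time_s'])
E
```

```text
22.8 [ 0.7149  0.973   1.0204 -0.6917  1.8314 -2.362 ] [0.5604 0.2917 0.1352] 0.6333175169023961 [-0.2994  0.239  -2.0699]
[[ 0.0008 -0.0039 -1.    ]
 [ 0.573  -0.8195  0.0036]
 [-0.8196 -0.573   0.0016]]
rim top zoom [[301.0, 145.0], [465.0, 302.0]]
base side zoom [[258.0, 188.0], [388.0, 283.0]]
22.9
```

View pics/s11z.png

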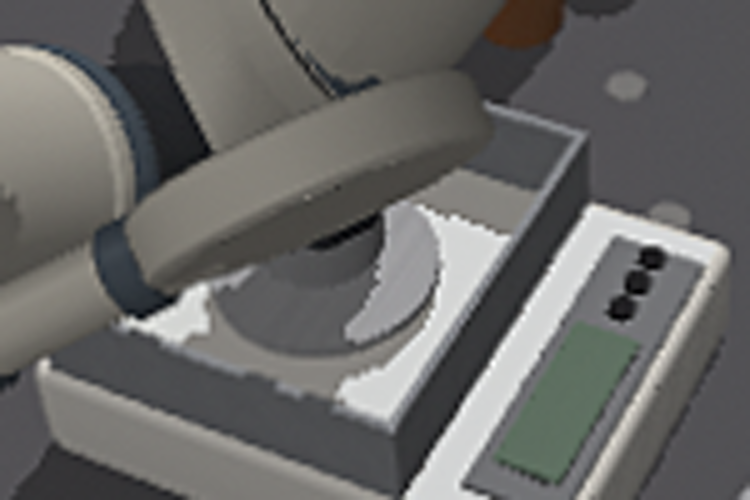

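View pics/t11z.png

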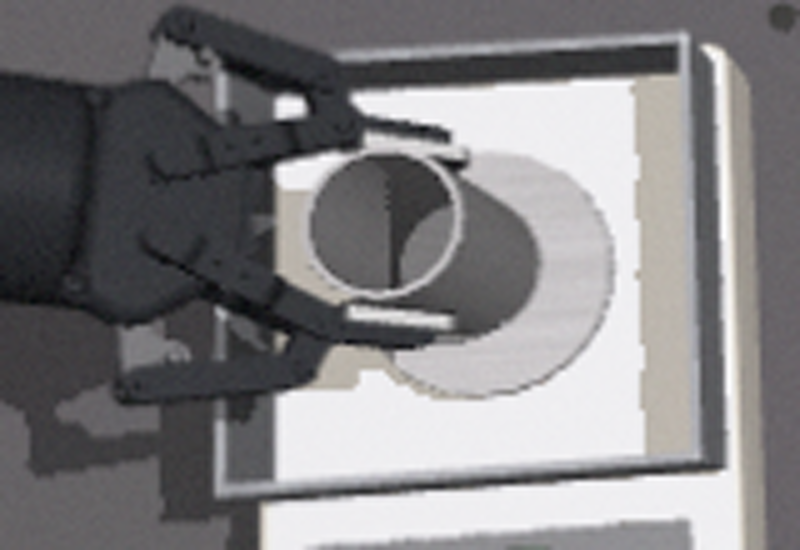

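The rim centre is at zoom (386,224), predicted (383,224), and the base edge is about 15 mm above the pan. The wrist force is unchanged, so nothing is touching. One last check on stillness and the balls, then I hand in.

```bash
python3 - <<'E'
from h import *
o=get_obs();print(np.abs(o['joint_vel']).max(),o['eef_pos'],o['ft_force'],o['time_s'])
a=cv2.imread('pics/top11.png')[140:260,395:525];b=cv2.imread('pics/top9.png')[140:260,395:525]
print('tray diff',cv2.absdiff(a,b).mean())
print(finish_job())
E
```

```text
0.0013524718847762866 [0.56031982 0.29171996 0.13512886] [-0.44178712  0.7935118  -1.72109363] 22.9
tray diff 1.7019017094017095
the job is handed in; nothing more can be done
None
```

I emptied all four balls into the tray and carried the cup over the draught shield. I handed the job in at 22.9 s, with the cup still gripped above the weighing pan.

Last checks:
- **Balls:** the top view showed four balls in the tray, along its left wall. They were unchanged in the last picture, and the cup was empty.
- **Cup over the pan:** the rim centre was within about 1–2 mm of the pan axis, and the tool was within about 0.5° of its upright grasp pose.
- **Height:** by forward kinematics the base was at about 0.084 m, roughly 14–18 mm above the pan. The pan height is the less certain part: triangulation gave 0.065–0.068 m against the text's 0.070 m.
- **Stillness and contact:** the joints were at rest and the wrist force stayed at about 2 N, the weight of the cup, so nothing was touching the balance. The grip opening was steady at about 54 mm.
- **Other things on the bench:** no jar or other item appeared to have moved in the overhead views. I did not measure their positions again at the end.

No check failed. The hand-in gave no verdict.

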